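# Reload the laser engraver with ship name blocks and start it

### The job

Take every finished (engraved) name block off the engraver's jig board and lay it flat on the cork mat; then load each blank name block that is on the bench onto the jig board, one to a bay, lying flat and pushed snug against both its rear stop pins and its right-hand end pin. With all of them in place, press the console keys one at a time, each fully down and let up again: first the round home key, then the square hold-down key, then the wide start key. Leave the mushroom-shaped stop key alone, do not disturb the other things on the cabinet top, and put back any block that gets knocked out of place.

Things in the scene. Friction and masses are not known exactly. Their poses are not given: they have to be found in the camera images.
- engraver: fixed desktop laser engraver; origin on the table under its jig board's centre, x to its rear, y to its left (console side), turned up to 0.1 rad. Plywood jig board 210 (x) by 305 mm (y), top 45 mm above the table; the frame round it is no higher. It has four bays, front and rear, left and right; blocks lie in them along the engraver's y. The parked laser head's front is 180 mm behind the origin, 150 mm high
- bay1 (a point): front left bay: the point on the board's top where a block's underside centre lies when snug against its pins (engraver frame -50, +82.5, 45 mm). Each bay has three steel dowel pins, 8 mm across, 12 mm high: two rear pins that then touch the block's +x face, 36 mm either side of its middle, and one end pin at the middle of its -y (right-hand) end
- bay2 (a point): the same point of the front right bay (engraver frame -50, -82.5, 45 mm)
- bay3 (a point): the same point of the rear left bay (engraver frame +50, +82.5, 45 mm)
- bay4 (a point): the same point of the rear right bay (engraver frame +50, -82.5, 45 mm)
- home_key (a joint): how far the round home key (30 mm across, on the console, nearest the robot) is pressed: 0 up, 0.006 m fully down; springs back; about 1.2 N to start, 4 N fully down. The same for the other keys
- hold_key (a joint): press of the square hold-down key (30 x 30 mm), second from the robot; 0 up to 0.006 m down
- start_key (a joint): press of the wide start key (30 mm in x, 54 mm in y), third from the robot; 0 up to 0.006 m down
- stop_key (a joint): press of the mushroom-shaped stop key (42 mm across, its top 78 mm above the table, farthest from the robot on the console, 72 mm beyond the start key): not to be pressed
- home_key_top (a point): centre of the top of the round home key, 67 mm above the table when up. The console carrying all keys is 78 mm wide (y), 260 mm long (x), its top 52 mm above the table, along the engraver's left side
- hold_key_top (a point): centre of the top of the square hold-down key, 67 mm above the table when up; 53 mm from the home key
- start_key_top (a point): centre of the top of the wide start key, 67 mm above the table when up; 60 mm from the hold-down key
- mat: fixed cork mat, 160 mm (x) by 180 mm (y), 4 mm thick, flat on the table; origin at the centre of its underside
- blank1: blank mahogany name block, a plain bar 100 mm long (its own y), 40 mm wide (x) and 22 mm high, about 55 g; origin at the centre of its underside. Starts flat on the table left of the engraver, its long side roughly along the robot's x. Some starts lack it
- blank2: blank mahogany name block, a plain bar 100 mm long (its own y), 40 mm wide (x) and 22 mm high, about 55 g; origin at the centre of its underside. Starts flat on the table left of the engraver, its long side roughly along the robot's x. Some starts lack it
- blank3: blank mahogany name block, a plain bar 100 mm long (its own y), 40 mm wide (x) and 22 mm high, about 55 g; origin at the centre of its underside. Starts flat on the table left of the engraver, its long side roughly along the robot's x. Some starts lack it
- blank4: blank mahogany name block, a plain bar 100 mm long (its own y), 40 mm wide (x) and 22 mm high, about 55 g; origin at the centre of its underside. Starts flat on the table left of the engraver, its long side roughly along the robot's x. Some starts lack it
- done1: finished mahogany name block, a plain bar 100 mm long (its own y), 40 mm wide (x) and 22 mm high, about 55 g; origin at the centre of its underside. Like a blank, with a pale engraved border and anchor on its top; starts on the jig board in a bay. Some starts lack it
- done2: finished mahogany name block, a plain bar 100 mm long (its own y), 40 mm wide (x) and 22 mm high, about 55 g; origin at the centre of its underside. Like a blank, with a pale engraved border and anchor on its top; starts on the jig board in a bay. Some starts lack it
- bowsprit: varnished mahogany bowsprit, a tapered spar 222 mm long (its y), 20 mm thick, lying on the table; origin at its underside. A bystander: leave it alone
- figurehead: pewter figurehead, 100 mm tall, on a round wooden foot 56 mm across, standing; origin at its underside. A bystander: leave it alone
- palette: round white porcelain palette, 120 mm across, 14 mm high; origin at its underside. A bystander: leave it alone
- cleat1: brass horn cleat, 96 mm long (its y), 20 mm wide, 31 mm high; origin at its underside. A bystander: leave it alone
- cleat2: the second brass horn cleat, same size; origin at its underside. A bystander: leave it alone
There are look-alikes about, which are no part of the job. What is shaped like the done2 but green or orange is not meant.

How it is judged (in metres and radians):
On the way, in this order (a step that is already met when the one before it is completed fails the run):
1. every finished block lies flat on the cork mat and every blank is snug against its three stop pins, one to a bay (x of done1 in the frame of mat between -0.06 and 0.06 m and y of done1 in the frame of mat between -0.07 and 0.07 m and z of each of done1, done2 in the frame of mat below 0.009 m and angle between each of done1, done2, blank1, blank2, blank3, blank4's own z axis and vertical below 0.06 rad and linear speed of each of done1, done2, blank1, blank2, blank3, blank4 below 0.02 m/s and x of done2 in the frame of mat between -0.06 and 0.06 m and y of done2 in the frame of mat between -0.07 and 0.07 m and ((horizontal distance between blank1 and bay1 below 0.003 m and z of blank1 in the frame of bay1 below 0.004 m) or (horizontal distance between blank1 and bay2 below 0.003 m and z of blank1 in the frame of bay2 below 0.004 m) or (horizontal distance between blank1 and bay3 below 0.003 m and z of blank1 in the frame of bay3 below 0.004 m) or (horizontal distance between blank1 and bay4 below 0.003 m and z of blank1 in the frame of bay4 below 0.004 m)) and angle between the y axis of each of blank1, blank2, blank3, blank4 and the y axis of engraver, either way round below 0.035 rad and ((horizontal distance between blank2 and bay1 below 0.003 m and z of blank2 in the frame of bay1 below 0.004 m) or (horizontal distance between blank2 and bay2 below 0.003 m and z of blank2 in the frame of bay2 below 0.004 m) or (horizontal distance between blank2 and bay3 below 0.003 m and z of blank2 in the frame of bay3 below 0.004 m) or (horizontal distance between blank2 and bay4 below 0.003 m and z of blank2 in the frame of bay4 below 0.004 m)) and ((horizontal distance between blank3 and bay1 below 0.003 m and z of blank3 in the frame of bay1 below 0.004 m) or (horizontal distance between blank3 and bay2 below 0.003 m and z of blank3 in the frame of bay2 below 0.004 m) or (horizontal distance between blank3 and bay3 below 0.003 m and z of blank3 in the frame of bay3 below 0.004 m) or (horizontal distance between blank3 and bay4 below 0.003 m and z of blank3 in the frame of bay4 below 0.004 m)) and ((horizontal distance between blank4 and bay1 below 0.003 m and z of blank4 in the frame of bay1 below 0.004 m) or (horizontal distance between blank4 and bay2 below 0.003 m and z of blank4 in the frame of bay2 below 0.004 m) or (horizontal distance between blank4 and bay3 below 0.003 m and z of blank4 in the frame of bay3 below 0.004 m) or (horizontal distance between blank4 and bay4 below 0.003 m and z of blank4 in the frame of bay4 below 0.004 m))), for 0.2 s.
2. the round home key is pressed down, alone (value of joint home_key above 0.004 m and value of joint each of hold_key, start_key, stop_key below 0.002 m), for 0.05 s.
3. the home key is up again and the square hold-down key is pressed down, alone (value of joint hold_key above 0.004 m and value of joint each of home_key, start_key, stop_key below 0.002 m), for 0.05 s.
4. the hold-down key is up again and the wide start key is pressed down, alone (value of joint start_key above 0.004 m and value of joint each of home_key, hold_key, stop_key below 0.002 m), for 0.05 s.
At the end, for the whole second after the job is handed in: every finished block lies flat and still on the mat, its centre 20 mm or more inside the mat's edges; every blank lies flat and still in some bay, its centre within 3 mm of the bay point and its long side within 0.035 rad (2 degrees) of the engraver's y; all keys are up again (all of step 1 and value of joint each of home_key, hold_key, start_key, stop_key below 0.0015 m); the robot touches nothing.
It fails at once if the stop key is pressed (value of joint stop_key above 0.003 m).
It fails at once if a bystander (bowsprit, figurehead, palette or cleat) is moved more than 20 mm (distance of any of bowsprit, figurehead, palette, cleat1, cleat2 from where it was at the start of the episode above 0.02 m).
Of blank1, blank2, blank3, blank4 only 3 to 4 are there at a start; the rules pass over those that are not, and their reading is None.
Of done1, done2 only 1 to 2 are there at a start; the rules pass over those that are not, and their reading is None.
At some moment in a run one of blank1, blank2, blank3, blank4 may be knocked a few centimetres aside while the robot is not near it.
It also fails if it takes over 210 s, if anything falls off the work surface, if the arm or the gripper's body presses on something with over 40 N, if the wrist force passes 120 N, or if a joint passes its speed limit or range.

### The arm

A 6-joint arm with a two-finger parallel gripper is mounted at the origin on the work surface. World frame = base frame: x ahead of the robot, y to its left, z up, the work surface at z = 0. Lengths are in mm, angles in rad, forces in N, time in s.
With the tool pointing down it reaches from about 375 to 900 mm from the base axis. Payload 3.1 kg.
Tool frame: the origin (TCP) lies on the centre line of the jaws, within the pads' length; the fingertips stand r.tcp_to_tips ahead of it and the grasp point (between the pads) lies 2 mm behind it (r.tcp_to_tips is the distance from the TCP to the fingertips, in mm); z points along the fingers, y is the line along which they close (so a half turn about z gives the same grasp; the last joint's range is limited). The gripper opens to 87 mm and grips with 3 to 60 N. Pads are 19 mm wide; open, the fingers measure 117 mm over their backs; the gripper's body (75 mm by 190 mm) begins 51 mm behind the grasp point.
Start: joints at [-1.395, 0.527, 1.433, -0, 1.181, -0.178], TCP at [217.148, -586.04, 239.548] pointing down, gripper open.
Joint ranges: [-3.08, 3.08], [-0.75, 2.2], [0.22, 2.44], [-1.43, 4.57], [0, 2.65], [-2.85, 2.85]. Speed limits (rad/s): [2.79, 2.79, 3.14, 3.14, 3.14, 3.14].

### API

Orientations are given as a 3x3 rotation matrix whose columns are the frame's x, y, z axes.
In Python, from cell import r gives the robot as it stands.
- The arm moves only by the tool step_arm, never from a script. Its arguments are lists of equal length, an entry for each row: "rot": the turn, a rotation vector about the world's x, y, z as a fraction of full scale, a list of three; "translation": the shift along the world's x, y, z as a fraction of full scale, a list of three; "gripper": the finger opening in mm, from 0 to 87. A call has 1 to 8 rows; each row is the pose to reach, as a shift and turn from the pose commanded when the call began, turning the shorter way round; what a row does not reach only later rows make up. Full scale, the value 1, is 50 cm for a shift and 180 degrees for a turn. A row lasts 1/10 s, in which the tool goes at most 50 mm and 8.59 degrees, less where a joint would pass 70% of its speed; a pose out of reach is approached as far as the arm can. A call with a number of a shift or a turn outside -1 to 1 is refused whole. A call with a gripper value outside its range is refused whole. The fingers move at their own pace and stop on an object; "force" is the grip in N (left out, the last holds). Time passes only in rows, so rows that repeat a pose let the fingers close. It gives the time, the measured TCP pose, the force, the opening and the grip force at its end, in the units of the state.
- r.get_obs(): the state, without advancing time (a new reading comes with each control period).
- r.camera(name): name is "scene" or "top" or "wrist"; returns (picture, depth): 384x512x3 uint8, red, green, blue; 384x512 float32, mm along the optical axis (not along the pixel's ray), 0 where there is no reading.
- r.calibration(name): a dict with "fx", "fy", "cx", "cy" (pixels), "dist" ([k1, k2, p1, p2, k3] as OpenCV has them; the pictures are not rectified), "xyz" and "orientation" of the camera in the world. Camera axes: x right, y up, looking along -z (the intrinsics and any distortion apply to the point x, -y, -z); pixel columns grow to the right and rows downward; lengths in mm; the calibration is good to about 2 mm. A picture is of the moment at which its call begins: read the wrist's pose just before it. calibration takes no time and is no camera call; for the wrist camera it gives the pose at the moment of the call.
- r.finish_job(): hands the job in; it is judged then, once.
The state is a dict: "time_s": time; "qpos": joint angles; "qd": joint speeds; "joint_torque": joint torques, N m; "tool_pos": TCP position; "orientation": TCP orientation; "contact_force": force on the tool from outside, world axes, zero at the start; "wrist_torque": the same for the moment, N m; "grip_width": opening from 0.0 (shut) to 1.0 (fully open); "grasp_force": force on a finger pad.
Only numpy, scipy, OpenCV 4.12 (cv2) and the standard library are available. Lean on these libraries where they do the work, as an engineer would, in place of code of your own. Each camera call takes 0.05 s, during which the arm holds its last target. There are 200 camera calls.

## Working session

There is one attempt and no reset: what is moved stays moved. The work goes in short steps, Python scripts to look and compute and a tool call to move; the robot and the scene stay as the last step left them, time stands still between calls to the robot, and variables do not carry over. Pictures are saved under pics/ and viewed, at most 14 in all, crops included, and the job is handed in when it is done.

Besides the shell and the picture viewer there is one more tool, called after "Request:" as name(argument=value, ...), one argument or row to a line, values as JSON. step_arm: Moves the arm, as the interface text tells. Its arguments: {"type":"object","properties":{"rot":{"type":"array"},"translation":{"type":"array"},"gripper":{"type":"array"},"force":{"type":"number"}},"required":["rot","translation","gripper"]}

```bash
ls; mkdir -p pics; cat > h.py <<'E'
import numpy as np, cv2
from cell import r
def cal(n):
    c=r.calibration(n); K=np.array([[c['fx'],0,c['cx']],[0,c['fy'],c['cy']],[0,0,1]]);
    return K,np.array(c['dist'],float),np.array(c['xyz'],float),np.array(c['orientation'],float).reshape(3,3)
def ray(C,px,z):
    K,d,t,R=C
    p=cv2.undistortPoints(np.array(px,float).reshape(-1,1,2),K,d).reshape(-1,2)
    v=np.c_[p[:,0],-p[:,1],-np.ones(len(p))]@R.T
    return t+v*((z-t[2])/v[:,2])[:,None]
def cloud(C,D):
    h,w=D.shape; K,d,t,R=C
    g=np.stack(np.meshgrid(np.arange(w),np.arange(h)),-1).reshape(-1,1,2).astype(float)
    p=cv2.undistortPoints(g,K,d).reshape(-1,2); z=D.reshape(-1,1)
    return (t+(np.c_[p[:,0],-p[:,1],-np.ones(len(p))]*z)@R.T).reshape(h,w,3)
def snap(n,f=None):
    C=cal(n); im,D=r.camera(n)
    if f: cv2.imwrite('pics/'+f,im[:,:,::-1])
    return C,im,D
E
python3 - <<'E'
from h import *
for n in('top','scene'):
    C,im,D=snap(n,n+'0.png'); print(n,C[2],C[3].round(2).tolist(),C[0][0,0]); np.savez('/tmp/'+n,im=im,D=D)
a=cv2.imread('pics/top0.png');b=cv2.imread('pics/scene0.png')
cv2.imwrite('pics/t0.png',cv2.resize(a,(800,600)))
print(r.tcp_to_tips, r.get_obs()['contact_force'], r.get_obs()['orientation'])
E
```

```text
pics
top [ 253.72566477  -11.5013951  1627.69603311] [[-0.01, 0.98, -0.18], [-1.0, -0.01, 0.0], [0.0, 0.18, 0.98]] 457.4687097121204
scene [1447.47448684  122.98587075 1446.8323088 ] [[-0.17, -0.82, 0.55], [0.99, -0.14, 0.09], [0.01, 0.56, 0.83]] 473.0628756458863
17.0 [ 0.13755714 -0.50081567  0.6410984 ] [[ 9.37718031e-01  3.47397121e-01 -3.65636535e-04]
 [ 3.47397171e-01 -9.37716175e-01  1.89219613e-03]
 [ 3.14480197e-04 -1.90136753e-03 -9.99998143e-01]]
```

View pics/t0.png

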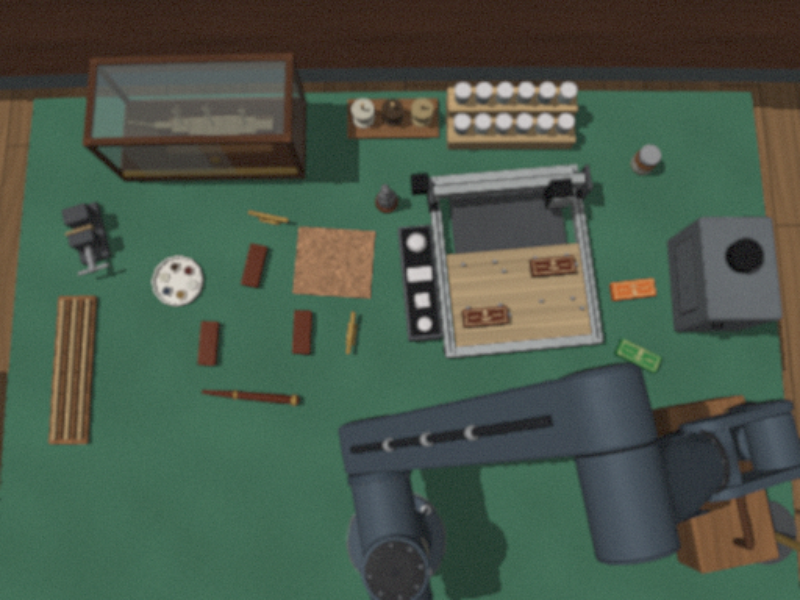

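View pics/scene0.png

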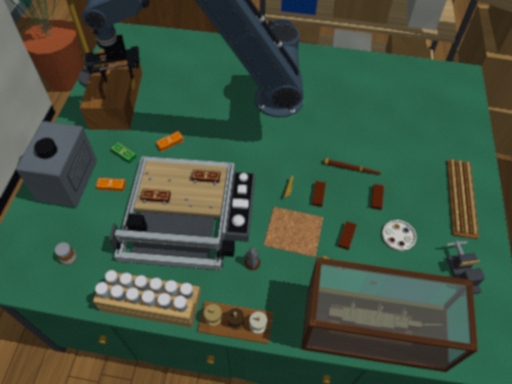

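Top view (800×600 scale): three blanks are at (255,265), (208,343) and (303,332). Two engraved blocks are on the board at (487,316) (front left) and (553,266) (rear right). The mat is at (335,262) and the keys at x≈420: home 324, hold 300, start 273, stop 242. 

Things that could be confused with them are the orange plates at (633,289) and at scene (169,141), the green plate at (638,355), the bowsprit at (250,397) and the brass cleats.

```bash
cat >> h.py <<'E'
def blocks(C,im,ztop,lo=300,hi=1e9,show=False):
    hsv=cv2.cvtColor(im,cv2.COLOR_RGB2HSV); h,s,v=cv2.split(hsv)
    m=(((h<10)|(h>172))&(s>110)&(v>30)).astype(np.uint8)*255
    return m
E
python3 - <<'E'
from h import *
C=cal('top'); d=np.load('/tmp/top.npz'); im,D=d['im'],d['D']
hsv=cv2.cvtColor(im,cv2.COLOR_RGB2HSV)
s=.64
for n,p in dict(b1=(255,265),b2=(208,343),b3=(303,332),d1=(477,316),d2=(553,258),mat=(335,262),board=(510,270),orange=(633,289)).items():
    print(n,hsv[int(p[1]*s),int(p[0]*s)],D[int(p[1]*s),int(p[0]*s)])
P=cloud(C,D)
m=blocks(C,im,22)
n,L,st,ce=cv2.connectedComponentsWithStats(m)
for i in range(1,n):
    if 60<st[i,4]<1200:
        k=L==i; pz=np.nanmedian(P[k][:,2])
        cs=cv2.findContours(k.astype(np.uint8),0,1)[0][0].reshape(-1,2)
        q=ray(C,cs,pz)[:,:2].astype(np.float32); re=cv2.minAreaRect(q)
        print(st[i],ce[i].round(),'z',pz.round(),re)
# mat
h,s_,v=cv2.split(hsv)
m=((h>5)&(h<20)&(s_>60)&(v>90)).astype(np.uint8); k=np.zeros_like(m); k[140:195,180:245]=m[140:195,180:245]
cs=max(cv2.findContours(k,0,1)[0],key=cv2.contourArea).reshape(-1,2); print('mat',cv2.minAreaRect(ray(C,cs,4)[:,:2].astype(np.float32)))
# white keys
w=((s_<60)&(v>140)).astype(np.uint8); n,L,st,ce=cv2.connectedComponentsWithStats(w[140:220,255:282])
for i in range(1,n):
    if st[i,4]>15:
        p=ce[i]+[255,140]; print('key',p,ray(C,[p],67)[0],st[i])
big=cv2.resize(im[120:235,120:390],None,fx=2.9,fy=2.9,interpolation=cv2.INTER_CUBIC)
cv2.imwrite('pics/crop0.png',big[:,:,::-1])
E
```

```text
b1 [  7 165  94] 1651.5553
b2 [  7 154  96] 1620.5562
b3 [  8 138  98] 1621.9985
d1 [ 10 124 121] 1573.6272
d2 [ 13 108 139] 1597.6134
mat [ 13 109 162] 1661.7898
board [ 18  90 159] 1621.758
orange [ 13 143 189] 1638.1718
[142  12  20  18  67] [153.  19.] z -409.0 ((1468.4073486328125, 482.93359375), (83.90328979492188, 88.488037109375), 19.207477569580078)
[337  12  14  22  66] [344.  23.] z -483.0 ((1483.094970703125, -466.2250061035156), (117.72596740722656, 63.15019226074219), 3.1855361461639404)
[374  13  15  27  63] [381.  25.] z -451.0 ((1446.7330322265625, -656.804443359375), (141.8967742919922, 69.82643127441406), 3.416729211807251)
[155 157  16  27 249] [162. 170.] z 22.0 ((612.8406372070312, 321.8470458984375), (36.75319290161133, 94.20966339111328), 78.58757019042969)
[188 199  11  28 261] [193. 212.] z 22.0 ((456.9056091308594, 209.45596313476562), (96.62178039550781, 35.496002197265625), 0.6449501514434814)
[128 206  12  28 265] [133. 219.] z 21.0 ((433.921142578125, 421.90997314453125), (37.85429763793945, 95.47523498535156), 87.1058578491211)
[153 251  32   7 107] [169. 254.] z 20.0 ((311.6177673339844, 293.6650085449219), (110.24522399902344, 14.048550605773926), 85.43058013916016)
mat ((623.7930908203125, 139.3558807373047), (178.40945434570312, 159.03648376464844), 85.63090515136719)
key [279.38571429 159.17142857] [636.14973698 -97.41649763  67.        ] [22  0  5 43 70]
key [265.64367816 154.57471264] [653.25983116 -49.44338921  67.        ] [ 6 10 11 10 87]
key [268.05737705 174.96721311] [579.96289482 -56.78919731  67.        ] [  6  31  15   9 122]
key [269.8        191.87142857] [520.14592096 -61.9010768   67.        ] [11 48  9  9 70]
key [271.34545455 206.92727273] [467.53610516 -66.38159763  67.        ] [13 63  8  9 55]
```

View pics/crop0.png

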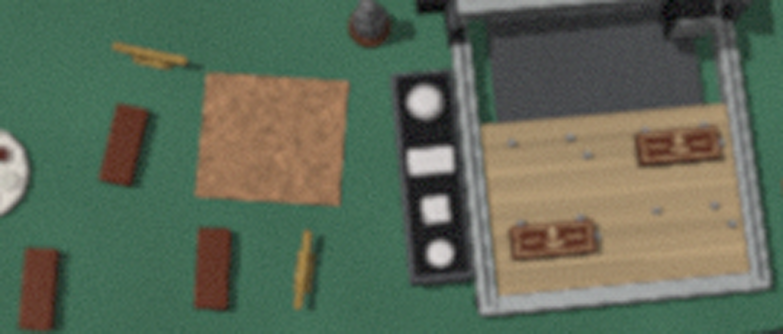

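The crop confirms the finished blocks in the front-left and rear-right bays: mahogany with a pale border, at crop (553,240) and (680,147). The three blanks are plain mahogany bars, so the orange and green plates are ruled out. Key spacings measure 52.8 and 60.0 mm, as specified. Next I'll look at the board with the wrist camera.

Request:
step_arm(
  rot=[
    [0, 0, 0],
    [0, 0, 0.1],
    [0, 0, 0.2],
    [0, 0, 0.4144],
    [0, 0, 0.4144],
    [0, 0, 0.4144],
    [0, 0, 0.4144],
    [0, 0, 0.4144],
  ],
  translation=[
    [0, 0, 0.1],
    [0, 0, 0.2],
    [0.06, 0.07, 0.32],
    [0.3, 0.35, 0.32],
    [0.5, 0.6, 0.32],
    [0.6, 0.7, 0.32],
    [0.6, 0.7, 0.32],
    [0.6, 0.7, 0.32],
  ],
  gripper=[87, 87, 87, 87, 87, 87, 87, 87],
)

```text
time_s: 0.9
tool_pos: [399.8, -371.2, 392.3]
orientation: [[0.16, 0.987, -0.0], [0.987, -0.16, 0.001], [0.001, -0.0, -1.0]]
contact_force: [1.5, -0.2, -0.7]
grip_width: 0.999
grasp_force: 0.0
```

Request:
step_arm(
  rot=[
    [0, 0, 0.13],
    [0, 0, 0.13],
    [0, 0, 0.13],
    [0, 0, 0.13],
    [0, 0, 0.13],
    [0, 0, 0.13],
  ],
  translation=[
    [0.15, 0.2, 0],
    [0.25, 0.35, 0],
    [0.25, 0.35, 0],
    [0.25, 0.35, 0],
    [0.25, 0.35, 0],
    [0.25, 0.35, 0],
  ],
  gripper=[87, 87, 87, 87, 87, 87],
)

```text
time_s: 1.5
tool_pos: [524.7, -196.1, 392.1]
orientation: [[-0.244, 0.97, -0.001], [0.97, 0.244, 0.0], [0.001, -0.001, -1.0]]
contact_force: [-0.9, -1.9, -0.2]
grip_width: 1.001
grasp_force: 0.0
```

```bash
cat >> h.py <<'E'
def go(x,y,z,yaw=None):
    """print fractions for moving TCP to x,y,z with tool y axis at angle yaw (tool pointing down)"""
    from scipy.spatial.transform import Rotation as Ro
    o=r.get_obs(); p=np.array(o['tool_pos']); R=np.array(o['orientation'],float).reshape(3,3)
    w=np.zeros(3)
    if yaw is not None:
        c,s=np.cos(yaw),np.sin(yaw); T=np.array([[-s,c,0],[c,s,0],[0,0,-1]]).T
        T=np.column_stack([[ s,-c,0],[c,s,0],[0,0,-1]]); T[:,0]=np.cross(T[:,1],T[:,2])
        w=Ro.from_matrix(T@R.T).as_rotvec()/np.pi
    print('sh',((np.array([x,y,z])-p)/500).round(4),'rot',w.round(4))
def st():
    o=r.get_obs(); R=np.array(o['orientation']).reshape(3,3)
    print('t',round(o['time_s'],2),'p',np.round(o['tool_pos'],1),'yaw',round(float(np.arctan2(R[1,1],R[0,1])),4),'F',np.round(o['contact_force'],1),'w',round(o['grip_width']*87,1),'gf',o['grasp_force'],'q',np.round(o['qpos'],2))
E
python3 - <<'E'
from h import *
st(); C,im,D=snap('wrist','w1.png'); np.savez('/tmp/w1',im=im,D=D,K=C[0],d=C[1],t=C[2],R=C[3]); print(C[2],C[3].round(2).tolist(),C[0][0,0])
E
```

```text
t 1.5 p [ 524.7 -196.1  392.1] yaw 0.2465 F [-0.9 -1.9 -0.2] w 87.1 gf 0.0 q [-0.56  0.3   1.38 -0.    1.46 -0.8 ]
[ 506.17370623 -127.72890045  537.8693411 ] [[0.97, -0.23, -0.06], [0.24, 0.94, 0.25], [-0.0, -0.26, 0.97]] 339.04682729830506
```

View pics/w1.png

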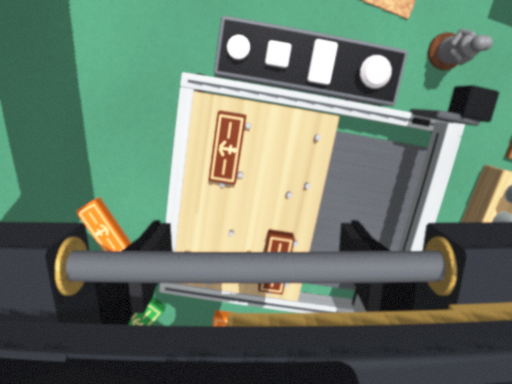

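The wrist view shows the board. The bay1 finished block is at (228,148) with pins at about (248,128), (240,175) and (222,187). The empty bay3 has pins at (317,139), (306,186) and (289,195), and there is a bay2 pin at (231,233). The keys are at (238,47), (279,54), (322,61) and (375,71).

```bash
cat >> h.py <<'E'
def rigid(A,B):
    a,b=A.mean(0),B.mean(0); U,S,V=np.linalg.svd((A-a).T@(B-b)); R=(V.T@np.diag([1,np.linalg.det(V.T@U.T)])@U.T)
    return R,b-R@a,np.linalg.norm((A@R.T+(b-R@a))-B,axis=1)
def mask_rect(C,im,box,z,mn=150):
    h,s,v=cv2.split(cv2.cvtColor(im,cv2.COLOR_RGB2HSV)); x0,y0,x1,y1=box
    m=(((h<12)|(h>170))&(s>115)).astype(np.uint8); k=np.zeros_like(m); k[y0:y1,x0:x1]=m[y0:y1,x0:x1]
    k=cv2.morphologyEx(k,3,np.ones((7,7)))
    out=[]
    for c in cv2.findContours(k,0,1)[0]:
        if cv2.contourArea(c)>mn: out.append((cv2.minAreaRect(c),cv2.minAreaRect(ray(C,c.reshape(-1,2),z)[:,:2].astype(np.float32))))
    return out
E
python3 - <<'E'
from h import *
w=np.load('/tmp/w1.npz'); C=(w['K'],w['d'],w['t'],w['R']); im,D=w['im'],w['D']
hsv=cv2.cvtColor(im,cv2.COLOR_RGB2HSV); h,s,v=cv2.split(hsv)
wood=np.zeros_like(s); cv2.fillConvexPoly(wood,np.array([[197,98],[330,120],[302,225],[176,222]]),1)
m=((s<50)&(wood>0)).astype(np.uint8)
n,L,S,ce=cv2.connectedComponentsWithStats(m)
for i in range(1,n):
    if S[i,4]>4: print('pin',ce[i].round(1),S[i,4],ray(C,[ce[i]],55)[0].round(1))
m=((s<60)&(v>150)).astype(np.uint8)[20:95,215:405]
n,L,S,ce=cv2.connectedComponentsWithStats(m)
for i in range(1,n):
    if S[i,4]>100: p=ce[i]+[215,20]; print('key',p.round(1),S[i,4],ray(C,[p],67)[0].round(1))
for q in mask_rect(C,im,(200,100,300,225),67): print('blk',q)
P=cloud(C,D); print('board z',P[150:200,265:285,2].mean(),'block top',P[120,232,2],P[48,238,2])
print('table z',P[120,100,2])
E
```

```text
pin [247.7 125.4] 32 [ 504.1 -165.8   55. ]
pin [317.3 137.1] 31 [ 603.9 -157.5   55. ]
pin [230. 149.] 5 [ 487.5 -204.4   55. ]
pin [239.7 174.6] 29 [ 509.7 -237.5   55. ]
pin [221.8 184.6] 20 [ 487.5 -258.5   55. ]
pin [307.1 185.5] 30 [ 609.7 -229.3   55. ]
pin [179.1 206.7] 69 [ 432.7 -307.5   55. ]
pin [288.7 194.4] 31 [ 587. -249.   55.]
key [318.5  33.6] 373 [565.2 -26.8  67. ]
key [238.   46.3] 455 [467.4 -68.   67. ]
key [322.4  61. ] 1013 [579.7 -58.5  67. ]
key [277.9  53.2] 578 [520.2 -63.6  67. ]
key [375.6  70.7] 816 [652.5 -51.9  67. ]
key [250.2  88.3] 885 [ 495.8 -116.1   67. ]
blk (((226.74276733398438, 147.4219512939453), (28.20661163330078, 70.55453491210938), 8.746162414550781), ((483.1161804199219, -202.51864624023438), (38.761165618896484, 99.19993591308594), 4.2370734214782715))
board z 46.74629761939365 block top 67.08516500271139 67.83729562343717
table z 0.6140192376360574
```

```bash
cat >> h.py <<'E'
E
python3 - <<'E'
from h import *
A=np.array([[-26,118.5],[-26,46.5],[-50,28.5],[74,118.5],[74,46.5],[50,28.5]],float)
B=np.array([[504.1,-165.8],[509.7,-237.5],[487.5,-258.5],[603.9,-157.5],[609.7,-229.3],[587,-249]])
R,t,e=rigid(A,B); print(R.round(4),t,e.round(1),np.arctan2(R[1,0],R[0,0]))
bays=np.array([[-50,82.5],[-50,-82.5],[50,82.5],[50,-82.5]])@R.T+t; print(bays.round(1))
print('keys in eng',((np.array([[467.4,-68],[520.2,-63.6],[579.7,-58.5]])-t)@R).round(1))
print('d1 in eng',(np.array([483.1,-202.5])-t)@R)
C=cal('top'); d=np.load('/tmp/top.npz')
for box in((295,190,335,220),(335,160,375,182)):
    for q in mask_rect(C,d['im'],box,67,60): print(q)
th=np.arctan2(R[1,0],R[0,0])
go(*bays[0],67+80,th)
E
```

```text
[[ 0.9964 -0.0843]
 [ 0.0843  0.9964]] [ 539.81031378 -281.88576868] [0.3 0.4 0.8 0.3 0.1 0.4] 0.08439016710833964
[[ 483.  -203.9]
 [ 496.9 -368.3]
 [ 582.7 -195.5]
 [ 596.6 -359.9]]
keys in eng [[-54.1 219.2]
 [ -1.1 219.2]
 [ 58.6 219.2]]
d1 in eng [-49.81706738  83.88336996]
(((310.20733642578125, 202.6341552734375), (9.355998039245605, 27.245010375976562), 85.03025817871094), ((480.9855041503906, -200.564453125), (32.558082580566406, 94.36985778808594), 4.375054836273193))
(((353.0942687988281, 170.53688049316406), (9.777859687805176, 26.34589958190918), 84.80557250976562), ((592.826171875, -355.29937744140625), (34.93218231201172, 93.71772766113281), 4.745157241821289))
sh [-0.0818 -0.0123 -0.4902] rot [ 0.0001 -0.0005 -0.0509]
```

The pin fit residuals are under 1 mm, giving an engraver yaw of 0.0844 and an origin of (539.8, −281.9). The keys line up at y = 219.2 and the board and block heights match. Next I'll pick done1 from bay1.

Request:
step_arm(
  rot=[
    [0, 0, -0.0509],
    [0, 0, -0.0509],
    [0, 0, -0.0509],
    [0, 0, -0.0509],
    [0, 0, -0.0509],
    [0, 0, -0.0509],
    [0, 0, -0.0509],
    [0, 0, -0.0509],
  ],
  translation=[
    [-0.0818, -0.0137, -0.05],
    [-0.0818, -0.0137, -0.15],
    [-0.0818, -0.0137, -0.25],
    [-0.0818, -0.0137, -0.35],
    [-0.0818, -0.0137, -0.45],
    [-0.0818, -0.0137, -0.5],
    [-0.0818, -0.0137, -0.5],
    [-0.0818, -0.0137, -0.5],
  ],
  gripper=[66, 66, 66, 66, 66, 66, 66, 66],
)

```text
time_s: 2.35
tool_pos: [482.7, -206.7, 142.8]
orientation: [[-0.08, 0.997, -0.0], [0.997, 0.08, -0.0], [-0.0, -0.0, -1.0]]
contact_force: [0.6, -0.4, 0.2]
grip_width: 0.757
grasp_force: 0.0
```

```bash
python3 - <<'E'
from h import *
st(); go(483.3,-203,65,.0844)
E
```

```text
t 2.35 p [ 482.7 -206.7  142.8] yaw 0.0803 F [ 0.6 -0.4  0.2] w 65.8 gf 0.0 q [-0.62  0.54  1.77 -0.    0.83 -0.7 ]
sh [ 0.0011  0.0074 -0.1555] rot [ 0.0001 -0.0001  0.0013]
```

Request:
step_arm(
  rot=[
    [0, 0, 0.0013],
    [0, 0, 0.0013],
    [0, 0, 0.0013],
    [0, 0, 0.0013],
    [0, 0, 0.0013],
    [0, 0, 0.0013],
    [0, 0, 0.0013],
    [0, 0, 0.0013],
  ],
  translation=[
    [0.0011, 0.0074, 0],
    [0.0011, 0.0074, -0.06],
    [0.0011, 0.0074, -0.12],
    [0.0011, 0.0074, -0.1555],
    [0.0011, 0.0074, -0.1555],
    [0.0011, 0.0074, -0.1555],
    [0.0011, 0.0074, -0.1555],
    [0.0011, 0.0074, -0.1555],
  ],
  gripper=[66, 66, 66, 66, 66, 36, 36, 36],
  force=20,
)

```text
time_s: 3.15
tool_pos: [484.6, -201.9, 66.3]
orientation: [[-0.087, 0.996, 0.003], [0.996, 0.087, -0.002], [-0.002, 0.003, -1.0]]
contact_force: [-0.6, 0.9, -0.2]
grip_width: 0.568
grasp_force: 0.0
```

Request:
step_arm(
  rot=[
    [0, 0, 0],
    [0, 0, 0],
    [0, 0, 0],
  ],
  translation=[
    [0, 0, 0],
    [0, 0, 0],
    [0, 0, 0],
  ],
  gripper=[36, 36, 36],
)

```text
time_s: 3.45
tool_pos: [484.2, -201.6, 65.6]
orientation: [[-0.086, 0.996, 0.001], [0.996, 0.086, -0.001], [-0.001, 0.001, -1.0]]
contact_force: [-0.5, 0.4, 6.1]
grip_width: 0.459
grasp_force: 20.0
```

```bash
python3 - <<'E'
from h import *
st(); go(589,139,66,-.077)
E
```

```text
t 3.45 p [ 484.2 -201.6   65.6] yaw 0.0865 F [-0.5  0.4  6.1] w 39.9 gf 20.000306367874146 q [-0.61  0.67  1.82  0.    0.65 -0.69]
sh [0.2096 0.6811 0.0007] rot [ 0.0003  0.0004 -0.052 ]
```

Request:
step_arm(
  rot=[
    [0, 0, 0],
    [0, 0, 0],
    [0, 0, -0.052],
    [0, 0, -0.052],
    [0, 0, -0.052],
    [0, 0, -0.052],
    [0, 0, -0.052],
    [0, 0, -0.052],
  ],
  translation=[
    [0, 0, 0.08],
    [0, 0, 0.16],
    [0.02, 0.09, 0.2],
    [0.05, 0.18, 0.2],
    [0.08, 0.27, 0.2],
    [0.11, 0.36, 0.2],
    [0.14, 0.45, 0.2],
    [0.17, 0.54, 0.2],
  ],
  gripper=[36, 36, 36, 36, 36, 36, 36, 36],
)

```text
time_s: 4.25
tool_pos: [568.7, 70.6, 164.7]
orientation: [[0.077, 0.997, -0.001], [0.997, -0.077, -0.0], [-0.0, -0.001, -1.0]]
contact_force: [0.8, -0.9, -0.2]
grip_width: 0.462
grasp_force: 20.0
```

```bash
python3 - <<'E'
from h import *
st(); go(589,139,25,-.077)
E
```

```text
t 4.25 p [568.7  70.6 164.7] yaw -0.0766 F [ 0.8 -0.9 -0.2] w 40.2 gf 19.99507427215576 q [-0.07  0.56  1.64 -0.    0.95  0.01]
sh [ 0.0406  0.1367 -0.2793] rot [ 0.     -0.0002 -0.0001]
```

Request:
step_arm(
  rot=[
    [0, 0, 0],
    [0, 0, 0],
    [0, 0, 0],
    [0, 0, 0],
    [0, 0, 0],
    [0, 0, 0],
    [0, 0, 0],
    [0, 0, 0],
  ],
  translation=[
    [0.0406, 0.07, 0],
    [0.0406, 0.1367, -0.03],
    [0.0406, 0.1367, -0.1],
    [0.0406, 0.1367, -0.18],
    [0.0406, 0.1367, -0.25],
    [0.0406, 0.1367, -0.278],
    [0.0406, 0.1367, -0.278],
    [0.0406, 0.1367, -0.278],
  ],
  gripper=[36, 36, 36, 36, 36, 36, 36, 36],
)

```text
time_s: 5.05
tool_pos: [589.3, 137.0, 26.0]
orientation: [[0.077, 0.997, 0.0], [0.997, -0.077, -0.0], [0.0, 0.0, -1.0]]
contact_force: [-0.0, 0.7, -0.7]
grip_width: 0.456
grasp_force: 20.0
```

Request:
step_arm(
  rot=[
    [0, 0, 0],
    [0, 0, 0],
    [0, 0, 0],
    [0, 0, 0],
    [0, 0, 0],
    [0, 0, 0],
    [0, 0, 0],
  ],
  translation=[
    [0, 0, 0],
    [0, 0, 0],
    [0, 0, 0],
    [0, 0, 0.04],
    [0, 0, 0.12],
    [0, 0, 0.2],
    [0, 0, 0.28],
  ],
  gripper=[66, 66, 66, 66, 66, 66, 66],
)

```text
time_s: 5.75
tool_pos: [588.7, 137.0, 167.5]
orientation: [[0.077, 0.997, -0.0], [0.997, -0.077, 0.0], [0.0, -0.0, -1.0]]
contact_force: [0.7, -0.3, -0.4]
grip_width: 0.759
grasp_force: 0.0
```

```bash
python3 - <<'E'
from h import *
st(); go(596,-358.5,110,.0844)
E
```

```text
t 5.75 p [588.7 137.  167.5] yaw -0.0768 F [ 0.7 -0.3 -0.4] w 66.0 gf 0.0 q [0.04 0.59 1.55 0.   1.   0.12]
sh [ 0.0146 -0.9911 -0.1149] rot [-0.     -0.      0.0513]
```

Request:
step_arm(
  rot=[
    [0, 0, 0.0513],
    [0, 0, 0.0513],
    [0, 0, 0.0513],
    [0, 0, 0.0513],
    [0, 0, 0.0513],
    [0, 0, 0.0513],
    [0, 0, 0.0513],
    [0, 0, 0.0513],
  ],
  translation=[
    [0.015, -0.1, 0],
    [0.015, -0.2, 0],
    [0.015, -0.3, 0],
    [0.015, -0.4, 0],
    [0.015, -0.5, 0],
    [0.015, -0.6, 0],
    [0.015, -0.7, 0],
    [0.015, -0.8, 0],
  ],
  gripper=[66, 66, 66, 66, 66, 66, 66, 66],
)

```text
time_s: 6.55
tool_pos: [596.1, -261.6, 166.3]
orientation: [[-0.084, 0.996, 0.001], [0.996, 0.084, -0.0], [-0.0, 0.001, -1.0]]
contact_force: [0.7, -0.6, -0.4]
grip_width: 0.759
grasp_force: 0.0
```

Request:
step_arm(
  rot=[
    [0, 0, 0],
    [0, 0, 0],
    [0, 0, 0],
    [0, 0, 0],
    [0, 0, 0],
    [0, 0, 0],
  ],
  translation=[
    [0, -0.1, 0],
    [0, -0.19, 0],
    [0, -0.19, 0],
    [0, -0.19, -0.04],
    [0, -0.19, -0.08],
    [0, -0.19, -0.08],
  ],
  gripper=[66, 66, 66, 66, 66, 66],
)

```text
time_s: 7.15
tool_pos: [594.4, -352.5, 122.9]
orientation: [[-0.084, 0.996, -0.005], [0.996, 0.084, 0.005], [0.005, -0.005, -1.0]]
contact_force: [-0.5, 1.2, -0.5]
grip_width: 0.759
grasp_force: 0.0
```

```bash
python3 - <<'E'
from h import *
st(); go(596.6,-359,65,.0844)
E
```

```text
t 7.15 p [ 594.4 -352.5  122.9] yaw 0.0843 F [-0.5  1.2 -0.5] w 66.1 gf 0.0 q [-0.7   0.75  1.34  0.    1.06 -0.78]
sh [ 0.0044 -0.0131 -0.1159] rot [-0.0015 -0.0017  0.    ]
```

Request:
step_arm(
  rot=[
    [0, 0, 0],
    [0, 0, 0],
    [0, 0, 0],
  ],
  translation=[
    [0, 0, 0],
    [0, 0, 0],
    [0, 0, 0],
  ],
  gripper=[66, 66, 66],
)

```text
time_s: 7.45
tool_pos: [597.3, -354.7, 127.3]
orientation: [[-0.085, 0.996, 0.002], [0.996, 0.085, -0.002], [-0.002, 0.002, -1.0]]
contact_force: [-0.3, 0.0, 0.2]
grip_width: 0.762
grasp_force: 0.0
```

```bash
python3 - <<'E'
from h import *
st(); go(596.6,-359,65,.0844)
E
```

```text
t 7.45 p [ 597.3 -354.7  127.3] yaw 0.0848 F [-0.3  0.   0.2] w 66.3 gf 0.0 q [-0.7   0.75  1.34  0.    1.06 -0.78]
sh [-0.0013 -0.0085 -0.1246] rot [ 0.0005  0.0006 -0.0001]
```

Request:
step_arm(
  rot=[
    [0, 0, 0],
    [0, 0, 0],
    [0, 0, 0],
    [0, 0, 0],
    [0, 0, 0],
    [0, 0, 0],
    [0, 0, 0],
    [0, 0, 0],
  ],
  translation=[
    [-0.0013, -0.0085, -0.04],
    [-0.0013, -0.0085, -0.08],
    [-0.0013, -0.0085, -0.124],
    [-0.0013, -0.0085, -0.124],
    [-0.0013, -0.0085, -0.124],
    [-0.0013, -0.0085, -0.124],
    [-0.0013, -0.0085, -0.124],
    [-0.0013, -0.0085, -0.124],
  ],
  gripper=[66, 66, 66, 66, 36, 36, 36, 36],
)

```text
time_s: 8.25
tool_pos: [596.0, -358.8, 64.2]
orientation: [[-0.084, 0.996, 0.001], [0.996, 0.084, -0.0], [-0.0, 0.001, -1.0]]
contact_force: [0.1, 0.8, 1.4]
grip_width: 0.484
grasp_force: 0.4
```

Request:
step_arm(
  rot=[
    [0, 0, 0],
    [0, 0, 0],
    [0, 0, 0],
    [0, 0, 0],
    [0, 0, -0.052],
    [0, 0, -0.052],
    [0, 0, -0.052],
    [0, 0, -0.052],
  ],
  translation=[
    [0, 0, 0],
    [0, 0, 0.07],
    [0, 0, 0.14],
    [0, 0.08, 0.2],
    [0.01, 0.18, 0.2],
    [0.03, 0.28, 0.2],
    [0.05, 0.38, 0.2],
    [0.07, 0.48, 0.2],
  ],
  gripper=[36, 36, 36, 36, 36, 36, 36, 36],
)

```text
time_s: 9.05
tool_pos: [630.1, -120.1, 164.0]
orientation: [[0.079, 0.997, 0.0], [0.997, -0.079, -0.0], [-0.0, 0.0, -1.0]]
contact_force: [0.4, -1.1, 0.0]
grip_width: 0.459
grasp_force: 20.0
```

```bash
python3 - <<'E'
from h import *
st(); go(657,139,25,-.077)
E
```

```text
t 9.05 p [ 630.1 -120.1  164. ] yaw -0.0795 F [ 0.4 -1.1  0. ] w 39.9 gf 19.997859299182892 q [-0.36  0.64  1.46 -0.    1.05 -0.28]
sh [ 0.0538  0.5182 -0.278 ] rot [0.     0.     0.0008]
```

Request:
step_arm(
  rot=[
    [0, 0, 0],
    [0, 0, 0],
    [0, 0, 0],
    [0, 0, 0],
    [0, 0, 0],
    [0, 0, 0],
    [0, 0, 0],
    [0, 0, 0],
  ],
  translation=[
    [0.0538, 0.1, 0],
    [0.0538, 0.2, 0],
    [0.0538, 0.3, 0],
    [0.0538, 0.4, 0],
    [0.0538, 0.5, 0],
    [0.0538, 0.5182, -0.05],
    [0.0538, 0.5182, -0.14],
    [0.0538, 0.5182, -0.2],
  ],
  gripper=[36, 36, 36, 36, 36, 36, 36, 36],
)

```text
time_s: 9.85
tool_pos: [655.7, 138.6, 61.7]
orientation: [[0.076, 0.997, -0.002], [0.997, -0.076, -0.0], [-0.0, -0.002, -1.0]]
contact_force: [-0.9, -0.7, -0.4]
grip_width: 0.456
grasp_force: 20.0
```

Request:
step_arm(
  rot=[
    [0, 0, 0],
    [0, 0, 0],
    [0, 0, 0],
    [0, 0, 0],
  ],
  translation=[
    [0, 0, -0.04],
    [0, 0, -0.078],
    [0, 0, -0.078],
    [0, 0, -0.078],
  ],
  gripper=[36, 36, 36, 36],
)

```text
time_s: 10.25
tool_pos: [656.8, 137.1, 24.4]
orientation: [[0.079, 0.997, -0.001], [0.997, -0.079, -0.0], [-0.0, -0.001, -1.0]]
contact_force: [0.1, -0.2, 0.0]
grip_width: 0.459
grasp_force: 20.0
```

Request:
step_arm(
  rot=[
    [0, 0, 0],
    [0, 0, 0],
    [0, 0, 0],
    [0, 0, 0],
    [0, 0, 0],
    [0, 0, 0],
    [0, 0, 0],
  ],
  translation=[
    [0, 0, 0],
    [0, 0, 0],
    [0, 0, 0],
    [0, 0, 0.04],
    [0, 0, 0.12],
    [0, 0, 0.2],
    [0, 0, 0.28],
  ],
  gripper=[60, 60, 60, 60, 60, 60, 60],
)

```text
time_s: 10.95
tool_pos: [656.8, 137.1, 166.3]
orientation: [[0.079, 0.997, -0.0], [0.997, -0.079, -0.0], [-0.0, -0.0, -1.0]]
contact_force: [1.5, 0.0, 0.1]
grip_width: 0.685
grasp_force: 0.0
```

```bash
python3 - <<'E'
from h import *
st(); C,im,D=snap('top','top2.png')
for q in mask_rect(C,im,(110,130,260,240),22,60): print(q)
# bays orientation of blanks, top surfaces at 22 (mat ones at 26)
go(613,322,150,np.pi/2-.2)
E
```

```text
t 10.95 p [656.8 137.1 166.3] yaw -0.0791 F [1.5 0.  0.1] w 59.6 gf 0.0 q [0.04 0.67 1.37 0.   1.1  0.12]
(((222.0, 176.5), (11.0, 12.0), 90.0), ((585.57763671875, 107.15876007080078), (43.47246170043945, 40.25113296508789), 89.38463592529297))
(((162.37875366210938, 169.709228515625), (10.330275535583496, 25.941499710083008), 13.392496109008789), ((613.2313842773438, 322.1988830566406), (37.751705169677734, 94.76202392578125), 78.19012451171875))
(((224.5, 158.5), (11.0, 7.0), 90.0), ((651.8804321289062, 98.24325561523438), (40.9979362487793, 25.328548431396484), 0.05603548511862755))
sh [-0.0964  0.3688 -0.0488] rot [-0.0033  0.0033  0.4614]
```

View pics/top2.png

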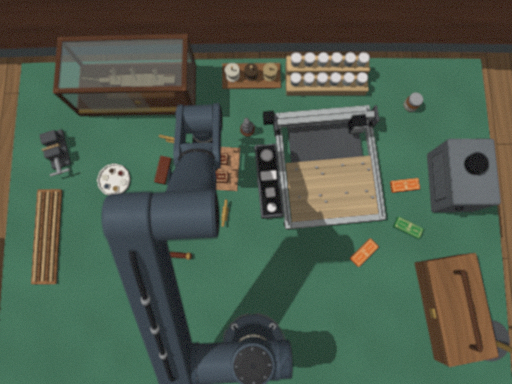

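The top view shows both finished blocks on the mat at (222,176) and (224,158). The board is empty, and blank1 is unmoved at (162,170). Next is blank1.

Request:
step_arm(
  rot=[
    [0, 0, 0.46],
    [0, 0, 0.46],
    [0, 0, 0.46],
    [0, 0, 0.46],
    [0, 0, 0.46],
    [0, 0, 0.46],
    [0, 0, 0.46],
    [0, 0, 0.46],
  ],
  translation=[
    [-0.02, 0.06, 0.1],
    [-0.03, 0.12, 0.15],
    [-0.05, 0.18, 0.15],
    [-0.07, 0.24, 0.15],
    [-0.09, 0.3, 0.15],
    [-0.0964, 0.3688, 0.15],
    [-0.0964, 0.3688, 0.15],
    [-0.0964, 0.3688, 0.15],
  ],
  gripper=[66, 66, 66, 66, 66, 66, 66, 66],
)

```text
time_s: 11.8
tool_pos: [608.1, 323.1, 239.8]
orientation: [[-0.904, 0.427, 0.0], [0.427, 0.904, 0.0], [-0.0, 0.0, -1.0]]
contact_force: [0.2, -0.5, 0.2]
grip_width: 0.755
grasp_force: 0.0
```

Request:
step_arm(
  rot=[
    [0, 0, 0.08],
    [0, 0, 0.08],
    [0, 0, 0.08],
    [0, 0, 0.08],
    [0, 0, 0.08],
  ],
  translation=[
    [0, 0, 0],
    [0, 0, 0],
    [0, 0, 0],
    [0, 0, 0],
    [0, 0, 0],
  ],
  gripper=[66, 66, 66, 66, 66],
)

```text
time_s: 12.3
tool_pos: [608.9, 321.5, 239.8]
orientation: [[-0.98, 0.199, 0.0], [0.199, 0.98, 0.0], [-0.0, 0.0, -1.0]]
contact_force: [0.8, -0.1, 0.3]
grip_width: 0.755
grasp_force: 0.0
```

```bash
python3 - <<'E'
from h import *
st(); C,im,D=snap('wrist','w2.png')
for q in mask_rect(C,im,(0,0,512,384),22,400): print(q)
go(613,322,100,1.365)
E
```

```text
t 12.3 p [608.9 321.5 239.8] yaw 1.3708 F [ 0.8 -0.1  0.3] w 65.7 gf 0.0 q [ 0.32  0.62  1.26  0.    1.27 -1.05]
(((116.42239379882812, 234.31893920898438), (37.353233337402344, 80.80274963378906), 82.7468032836914), ((654.9619750976562, 146.07373046875), (93.74112701416016, 45.90699005126953), 86.14006042480469))
(((92.94843292236328, 180.58169555664062), (38.42143249511719, 93.81028747558594), 82.97159576416016), ((587.7757568359375, 138.04281616210938), (108.34971618652344, 43.45392608642578), 85.5872573852539))
(((258.5, 169.5), (87.0, 35.0), 90.0), ((614.0277709960938, 323.3081970214844), (38.2051887512207, 97.2690200805664), 78.49154663085938))
(((325.35845947265625, 14.876103401184082), (32.527793884277344, 41.17526626586914), 86.18592071533203), ((470.8549499511719, 420.228515625), (40.94731903076172, 30.99600601196289), 85.14375305175781))
(((121.67669677734375, 45.93049240112305), (102.20166778564453, 41.55908966064453), 77.98851776123047), ((458.7064208984375, 212.408935546875), (43.10029602050781, 99.43321990966797), 87.8136978149414))
sh [ 0.0082  0.001  -0.2797] rot [-0.      0.     -0.0019]
```

View pics/w2.png

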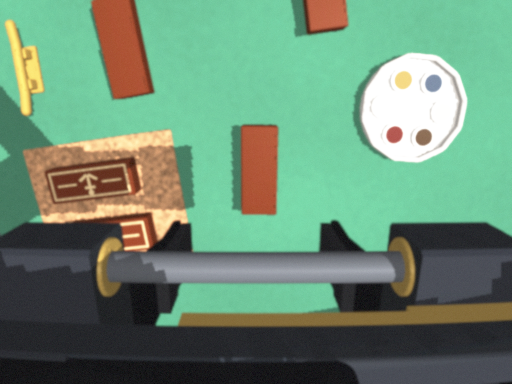

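Wrist view: blank1 is at (258,170), clear of its neighbours. The finished blocks lie on the mat at (88,180) and (125,234), blank2 is at (121,46) and the third blank at (325,15).

Request:
step_arm(
  rot=[
    [0, 0, 0],
    [0, 0, 0],
    [0, 0, 0],
    [0, 0, 0],
    [0, 0, 0],
    [0, 0, 0],
    [0, 0, 0],
    [0, 0, 0],
  ],
  translation=[
    [0.01, 0.0036, -0.09],
    [0.01, 0.0036, -0.18],
    [0.01, 0.0036, -0.27],
    [0.01, 0.0036, -0.36],
    [0.01, 0.0036, -0.42],
    [0.01, 0.0036, -0.44],
    [0.01, 0.0036, -0.44],
    [0.01, 0.0036, -0.44],
  ],
  gripper=[66, 66, 66, 66, 66, 66, 66, 66],
)

```text
time_s: 13.15
tool_pos: [614.8, 323.6, 20.7]
orientation: [[-0.98, 0.198, 0.002], [0.198, 0.98, 0.001], [-0.002, 0.001, -1.0]]
contact_force: [-0.1, -0.2, 1.2]
grip_width: 0.76
grasp_force: 0.0
```

Request:
step_arm(
  rot=[
    [0, 0, 0],
    [0, 0, 0],
    [0, 0, 0],
    [0, 0, 0],
    [0, 0, 0],
    [0, 0, 0],
    [0, 0, 0],
    [0, 0, 0],
  ],
  translation=[
    [0, 0, 0],
    [0, 0, 0],
    [0, 0, 0],
    [0, 0, 0],
    [0, 0, 0],
    [0, 0, 0.09],
    [0, 0, 0.18],
    [0, 0, 0.27],
  ],
  gripper=[36, 36, 36, 36, 36, 36, 36, 36],
)

```text
time_s: 13.95
tool_pos: [613.4, 323.2, 155.4]
orientation: [[-0.98, 0.197, -0.002], [0.197, 0.98, -0.001], [0.002, -0.001, -1.0]]
contact_force: [0.2, 0.4, -0.0]
grip_width: 0.458
grasp_force: 20.0
```

```bash
cat >> h.py <<'E'
TH=.0844; RE=np.array([[np.cos(TH),-np.sin(TH)],[np.sin(TH),np.cos(TH)]]); TE=np.array([539.8,-281.9])
def W(x,y): return (RE@[x,y]+TE)
def E(p): return RE.T@(np.array(p)[:2]-TE)
E
python3 - <<'E'
from h import *
st()
for b in((-50,82.5),(-50,-82.5),(50,82.5),(50,-82.5)): go(*W(b[0]-8,b[1]+8),165,TH)
E
```

```text
t 13.95 p [613.4 323.2 155.4] yaw 1.3723 F [ 0.2  0.4 -0. ] w 39.9 gf 19.99794512987137 q [ 0.32  0.71  1.32 -0.    1.11 -1.05]
sh [-0.278  -1.0395  0.0193] rot [-2.0e-04 -6.0e-04 -4.1e-01]
sh [-0.2502 -1.3684  0.0193] rot [-2.0e-04 -6.0e-04 -4.1e-01]
sh [-0.0787 -1.0227  0.0193] rot [-2.0e-04 -6.0e-04 -4.1e-01]
sh [-0.0509 -1.3515  0.0193] rot [-2.0e-04 -6.0e-04 -4.1e-01]
```

Request:
step_arm(
  rot=[
    [0, 0, -0.04],
    [0, 0, -0.08],
    [0, 0, -0.12],
    [0, 0, -0.16],
    [0, 0, -0.2],
    [0, 0, -0.25],
    [0, 0, -0.3],
    [0, 0, -0.35],
  ],
  translation=[
    [-0.01, -0.1, 0.02],
    [-0.02, -0.2, 0.02],
    [-0.03, -0.3, 0.02],
    [-0.04, -0.4, 0.02],
    [-0.05, -0.5, 0.02],
    [-0.06, -0.6, 0.02],
    [-0.07, -0.7, 0.02],
    [-0.0787, -0.8, 0.02],
  ],
  gripper=[36, 36, 36, 36, 36, 36, 36, 36],
)

```text
time_s: 14.75
tool_pos: [574.1, -75.6, 164.8]
orientation: [[-0.284, 0.959, -0.0], [0.959, 0.284, 0.0], [0.0, -0.0, -1.0]]
contact_force: [0.2, -0.2, -0.8]
grip_width: 0.455
grasp_force: 20.0
```

Request:
step_arm(
  rot=[
    [0, 0, -0.06],
    [0, 0, -0.06],
    [0, 0, -0.06],
    [0, 0, -0.06],
    [0, 0, -0.06],
    [0, 0, -0.06],
  ],
  translation=[
    [0, -0.1, 0],
    [0, -0.2227, 0],
    [0, -0.2227, 0],
    [0, -0.2227, 0],
    [0, -0.2227, 0],
    [0, -0.2227, 0],
  ],
  gripper=[36, 36, 36, 36, 36, 36],
)

```text
time_s: 15.35
tool_pos: [574.4, -182.9, 164.6]
orientation: [[-0.107, 0.994, -0.001], [0.994, 0.107, 0.001], [0.001, -0.001, -1.0]]
contact_force: [-0.7, 0.5, -0.7]
grip_width: 0.458
grasp_force: 20.0
```

```bash
python3 - <<'E'
from h import *
st(); go(*W(42,90.5),67,TH)
E
```

```text
t 15.35 p [ 574.4 -182.9  164.6] yaw 0.1077 F [-0.7  0.5 -0.7] w 39.9 gf 19.99803990125656 q [-0.49  0.59  1.56  0.    0.99 -0.6 ]
sh [-0.0008 -0.0105 -0.1952] rot [-0.0004 -0.0004 -0.0074]
```

Request:
step_arm(
  rot=[
    [0, 0, -0.0074],
    [0, 0, -0.0074],
    [0, 0, -0.0074],
    [0, 0, -0.0074],
    [0, 0, -0.0074],
    [0, 0, -0.0074],
    [0, 0, -0.0074],
    [0, 0, -0.0074],
  ],
  translation=[
    [-0.0008, -0.0105, -0.06],
    [-0.0008, -0.0105, -0.12],
    [-0.0008, -0.0105, -0.17],
    [-0.0008, -0.0105, -0.19],
    [-0.0008, -0.0105, -0.197],
    [-0.0008, -0.0105, -0.197],
    [-0.0008, -0.0105, -0.197],
    [-0.0008, -0.0105, -0.197],
  ],
  gripper=[36, 36, 36, 36, 36, 36, 36, 36],
)

```text
time_s: 16.15
tool_pos: [575.2, -190.6, 67.6]
orientation: [[-0.082, 0.997, 0.002], [0.997, 0.082, -0.001], [-0.001, 0.002, -1.0]]
contact_force: [-0.5, -0.7, 1.0]
grip_width: 0.456
grasp_force: 20.0
```

```bash
python3 - <<'E'
from h import *
st(); print(E(r.get_obs()['tool_pos'])); go(*W(50,90.5),66,TH); go(*W(50,82.5),66,TH)
E
```

```text
t 16.15 p [ 575.2 -190.6   67.6] yaw 0.0826 F [-0.5 -0.7  1. ] w 39.7 gf 19.997865557670593 q [-0.5   0.73  1.61 -0.    0.8  -0.59]
[42.99930466 87.96714948]
sh [ 0.0135  0.0062 -0.0032] rot [0.0004 0.0007 0.0006]
sh [ 0.0149 -0.0097 -0.0032] rot [0.0004 0.0007 0.0006]
```

Request:
step_arm(
  rot=[
    [0, 0, 0.0006],
    [0, 0, 0.0006],
    [0, 0, 0.0006],
    [0, 0, 0.0006],
    [0, 0, 0.0006],
  ],
  translation=[
    [0.004, 0.0003, -0.003],
    [0.008, 0.0007, -0.003],
    [0.012, 0.001, -0.003],
    [0.014, 0.0012, -0.003],
    [0.014, 0.0012, -0.003],
  ],
  gripper=[36, 36, 36, 36, 36],
)

```text
time_s: 16.65
tool_pos: [581.5, -189.9, 65.0]
orientation: [[-0.084, 0.996, 0.0], [0.996, 0.084, -0.0], [-0.0, 0.0, -1.0]]
contact_force: [-1.8, 0.1, 1.1]
grip_width: 0.457
grasp_force: 20.0
```

```bash
python3 - <<'E'
from h import *
st(); print(E(r.get_obs()['tool_pos']))
E
```

```text
t 16.65 p [ 581.5 -189.9   65. ] yaw 0.0843 F [-1.8  0.1  1.1] w 39.7 gf 19.997954964637756 q [-0.5   0.74  1.59 -0.    0.81 -0.58]
[49.34224329 88.16836085]
```

Nearly in contact. I'll push a little further in +x, then slide in −y.

Request:
step_arm(
  rot=[
    [0, 0, 0],
    [0, 0, 0],
    [0, 0, 0],
    [0, 0, 0],
  ],
  translation=[
    [0.002, 0.0002, 0],
    [0.003, 0.0003, 0],
    [0.004, 0.0003, 0],
    [0.004, 0.0003, 0],
  ],
  gripper=[36, 36, 36, 36],
)

```text
time_s: 17.05
tool_pos: [582.9, -189.5, 65.0]
orientation: [[-0.084, 0.996, -0.001], [0.996, 0.084, 0.0], [0.0, -0.001, -1.0]]
contact_force: [-4.1, -1.5, 5.1]
grip_width: 0.459
grasp_force: 20.0
```

Request:
step_arm(
  rot=[
    [0, 0, 0],
    [0, 0, 0],
    [0, 0, 0],
    [0, 0, 0],
    [0, 0, 0],
    [0, 0, 0],
  ],
  translation=[
    [0.0003, -0.003, 0],
    [0.0006, -0.006, 0],
    [0.0008, -0.009, 0],
    [0.001, -0.011, 0],
    [0.001, -0.012, 0],
    [0.001, -0.012, 0],
  ],
  gripper=[36, 36, 36, 36, 36, 36],
)

```text
time_s: 17.65
tool_pos: [584.0, -192.3, 65.0]
orientation: [[-0.083, 0.997, -0.0], [0.997, 0.083, 0.005], [0.005, 0.0, -1.0]]
contact_force: [-0.5, 9.9, 7.5]
grip_width: 0.455
grasp_force: 20.0
```

```bash
python3 - <<'E'
from h import *
st(); print(E(r.get_obs()['tool_pos']))
E
```

```text
t 17.65 p [ 584.  -192.3   65. ] yaw 0.083 F [-0.5  9.9  7.5] w 39.6 gf 19.998525381088257 q [-0.5   0.75  1.58  0.01  0.81 -0.59]
[51.55363425 85.57065335]
```

Request:
step_arm(
  rot=[
    [0, 0, 0],
    [0, 0, 0],
    [0, 0, 0],
    [0, 0, 0],
  ],
  translation=[
    [0.002, 0.0002, 0],
    [0.004, 0.0003, 0],
    [0.004, 0.0003, 0],
    [0.004, 0.0003, 0],
  ],
  gripper=[36, 36, 36, 36],
)

```text
time_s: 18.05
tool_pos: [584.0, -192.3, 65.0]
orientation: [[-0.083, 0.997, -0.004], [0.997, 0.083, 0.005], [0.006, -0.004, -1.0]]
contact_force: [-4.1, 6.8, 10.6]
grip_width: 0.457
grasp_force: 20.0
```

```bash
python3 - <<'E'
from h import *
st(); print(E(r.get_obs()['tool_pos']),r.get_obs()['wrist_torque'])
E
```

```text
t 18.05 p [ 584.  -192.3   65. ] yaw 0.0834 F [-4.1  6.8 10.6] w 39.7 gf 20.00573068857193 q [-0.5   0.75  1.58  0.    0.82 -0.59]
[51.64613719 85.57611922] [ 1.0877132   0.52994206 -0.06871296]
```

Request:
step_arm(
  rot=[
    [0, 0, 0],
    [0, 0, 0],
    [0, 0, 0],
    [0, 0, 0],
    [0, 0, 0],
    [0, 0, 0],
    [0, 0, 0],
    [0, 0, 0],
  ],
  translation=[
    [0, 0, 0],
    [0, 0, 0],
    [0, 0, 0],
    [-0.003, 0, 0.03],
    [-0.003, 0, 0.11],
    [-0.003, 0, 0.21],
    [-0.003, 0, 0.31],
    [-0.003, 0, 0.41],
  ],
  gripper=[60, 60, 60, 60, 60, 60, 60, 60],
)

```text
time_s: 18.85
tool_pos: [584.2, -195.6, 272.8]
orientation: [[-0.084, 0.996, 0.001], [0.996, 0.084, -0.001], [-0.001, 0.001, -1.0]]
contact_force: [0.8, -1.1, -0.3]
grip_width: 0.693
grasp_force: 0.0
```

Request:
step_arm(
  rot=[
    [0, 0, 0],
    [0, 0, 0],
    [0, 0, 0],
    [0, 0, 0],
  ],
  translation=[
    [0, -0.05, 0],
    [0, -0.05, 0],
    [0, -0.05, 0],
    [0, -0.05, 0],
  ],
  gripper=[60, 60, 60, 60],
)

```text
time_s: 19.25
tool_pos: [583.6, -219.6, 269.0]
orientation: [[-0.084, 0.996, -0.002], [0.996, 0.084, 0.002], [0.002, -0.002, -1.0]]
contact_force: [0.6, -0.6, -0.5]
grip_width: 0.69
grasp_force: 0.0
```

```bash
python3 - <<'E'
from h import *
st(); C,im,D=snap('wrist','w3.png'); np.savez('/tmp/w3',im=im,D=D,K=C[0],d=C[1],t=C[2],R=C[3])
for q in mask_rect(C,im,(0,0,512,384),67,400): print(q,E(q[1][0]))
E
```

```text
t 19.25 p [ 583.6 -219.6  269. ] yaw 0.0841 F [ 0.6 -0.6 -0.5] w 60.0 gf 0.0 q [-0.54  0.5   1.4   0.    1.25 -0.62]
(((259.0, 143.0), (38.0, 96.0), 0.0), ((583.365234375, -194.60377502441406), (39.07621765136719, 98.91043853759766), 4.129765033721924)) [50.76921829 83.31294626]
```

View pics/w3.png

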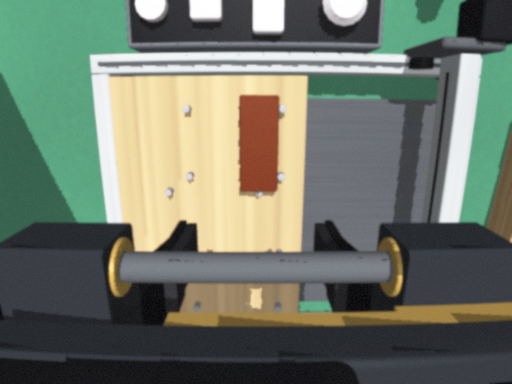

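The block is snug against all three bay3 pins (block at (259,143), pins at (282,109), (280,177) and (259,193)). Next is blank2.

Request:
step_arm(
  rot=[
    [0, 0, 0.04],
    [0, 0, 0.09],
    [0, 0, 0.13],
    [0, 0, 0.18],
    [0, 0, 0.22],
    [0, 0, 0.27],
    [0, 0, 0.31],
    [0, 0, 0.36],
  ],
  translation=[
    [-0.03, 0.1, -0.03],
    [-0.06, 0.2, -0.04],
    [-0.09, 0.3, -0.04],
    [-0.12, 0.4, -0.04],
    [-0.15, 0.5, -0.04],
    [-0.18, 0.6, -0.04],
    [-0.21, 0.7, -0.04],
    [-0.24, 0.8, -0.04],
  ],
  gripper=[66, 66, 66, 66, 66, 66, 66, 66],
)

```text
time_s: 20.1
tool_pos: [468.5, 162.7, 249.2]
orientation: [[-0.937, 0.349, -0.002], [0.349, 0.937, 0.0], [0.002, -0.001, -1.0]]
contact_force: [0.9, 0.8, -0.0]
grip_width: 0.756
grasp_force: 0.0
```

Request:
step_arm(
  rot=[
    [0, 0, 0.04],
    [0, 0, 0.08],
    [0, 0, 0.117],
    [0, 0, 0.117],
    [0, 0, 0.117],
    [0, 0, 0.117],
  ],
  translation=[
    [-0.01, 0.05, 0],
    [-0.013, 0.06, 0],
    [-0.013, 0.06, 0],
    [-0.013, 0.06, 0],
    [-0.013, 0.06, 0],
    [-0.013, 0.06, 0],
  ],
  gripper=[66, 66, 66, 66, 66, 66],
)

```text
time_s: 20.7
tool_pos: [463.4, 190.4, 249.5]
orientation: [[-1.0, -0.003, -0.001], [-0.003, 1.0, -0.0], [0.001, -0.0, -1.0]]
contact_force: [0.6, -0.5, 0.7]
grip_width: 0.754
grasp_force: 0.0
```

```bash
python3 - <<'E'
from h import *
st(); C,im,D=snap('wrist','w4.png')
for q in mask_rect(C,im,(0,0,512,384),22,400): print(q)
go(458,211,20,1.582)
E
```

```text
t 20.7 p [463.4 190.4 249.5] yaw 1.5737 F [ 0.6 -0.5  0.7] w 65.6 gf 0.0 q [ 0.17  0.35  1.73  0.    1.07 -1.41]
(((213.5, 308.0), (34.0, 79.0), 90.0), ((648.2371215820312, 136.50430297851562), (50.60051727294922, 101.9704360961914), 0.7098566293716431))
(((273.3050842285156, 158.8721923828125), (35.051971435546875, 87.17030334472656), 2.2906100749969482), ((457.6783447265625, 209.51409912109375), (38.2763671875, 98.39041900634766), 87.85283660888672))
(((457.5679931640625, 139.87600708007812), (39.89145278930664, 89.53217315673828), 10.30484676361084), ((434.6654968261719, 418.1713562011719), (47.58959197998047, 97.62754821777344), 87.04444885253906))
(((449.00823974609375, 35.40983963012695), (61.111629486083984, 14.576254844665527), 5.19442892074585), ((322.90142822265625, 394.9764404296875), (68.42842102050781, 14.528489112854004), 87.27918243408203))
(((354.107666015625, 23.638458251953125), (116.22054290771484, 19.597488403320312), 7.125016689300537), ((314.5166931152344, 292.2545471191406), (121.83183288574219, 19.063175201416016), 84.47917175292969))
sh [-0.011   0.0413 -0.4591] rot [ 0.     -0.0002  0.0026]
```

Request:
step_arm(
  rot=[
    [0, 0, -0.012],
    [0, 0, -0.012],
    [0, 0, -0.012],
    [0, 0, -0.012],
    [0, 0, -0.012],
    [0, 0, -0.012],
    [0, 0, -0.012],
    [0, 0, -0.012],
  ],
  translation=[
    [-0.0114, 0.0382, -0.04],
    [-0.0114, 0.0382, -0.13],
    [-0.0114, 0.0382, -0.22],
    [-0.0114, 0.0382, -0.31],
    [-0.0114, 0.0382, -0.4],
    [-0.0114, 0.0382, -0.459],
    [-0.0114, 0.0382, -0.459],
    [-0.0114, 0.0382, -0.459],
  ],
  gripper=[66, 66, 66, 66, 66, 66, 66, 66],
)

```text
time_s: 21.55
tool_pos: [458.4, 209.3, 19.8]
orientation: [[-0.999, 0.035, -0.0], [0.035, 0.999, -0.0], [0.0, -0.0, -1.0]]
contact_force: [-0.4, 0.2, 0.1]
grip_width: 0.756
grasp_force: 0.0
```

Request:
step_arm(
  rot=[
    [0, 0, 0],
    [0, 0, 0],
    [0, 0, 0],
    [0, 0, 0],
    [0, 0, 0],
    [0, 0, 0],
    [0, 0, 0],
    [0, 0, 0],
  ],
  translation=[
    [0, 0, 0],
    [0, 0, 0],
    [0, 0, 0],
    [0, 0, 0],
    [0, 0, 0],
    [0, 0, 0.09],
    [0, 0, 0.18],
    [0, 0, 0.27],
  ],
  gripper=[36, 36, 36, 36, 36, 36, 36, 36],
)

```text
time_s: 22.35
tool_pos: [457.2, 209.5, 156.1]
orientation: [[-0.999, 0.033, -0.002], [0.033, 0.999, -0.001], [0.002, -0.001, -1.0]]
contact_force: [1.4, -0.2, -1.0]
grip_width: 0.457
grasp_force: 20.0
```

```bash
python3 - <<'E'
from h import *
st()
go(*W(-56,95.5),165,TH)
E
```

```text
t 22.35 p [457.2 209.5 156.1] yaw 1.5379 F [ 1.4 -0.2 -1. ] w 39.7 gf 19.99987632036209 q [ 0.21  0.49  1.82 -0.    0.84 -1.33]
sh [ 0.0376 -0.8019  0.0179] rot [-4.000e-04 -7.000e-04 -4.627e-01]
```

Request:
step_arm(
  rot=[
    [0, 0, -0.045],
    [0, 0, -0.09],
    [0, 0, -0.135],
    [0, 0, -0.18],
    [0, 0, -0.225],
    [0, 0, -0.27],
    [0, 0, -0.315],
    [0, 0, -0.36],
  ],
  translation=[
    [0.005, -0.08, 0.02],
    [0.01, -0.16, 0.02],
    [0.015, -0.24, 0.02],
    [0.02, -0.32, 0.02],
    [0.025, -0.41, 0.02],
    [0.03, -0.5, 0.02],
    [0.035, -0.6, 0.02],
    [0.038, -0.7, 0.02],
  ],
  gripper=[36, 36, 36, 36, 36, 36, 36, 36],
)

```text
time_s: 23.15
tool_pos: [476.5, -142.0, 165.3]
orientation: [[-0.391, 0.921, 0.0], [0.921, 0.391, 0.0], [0.0, 0.0, -1.0]]
contact_force: [1.3, 0.0, -0.9]
grip_width: 0.46
grasp_force: 20.0
```

Request:
step_arm(
  rot=[
    [0, 0, -0.045],
    [0, 0, -0.09],
    [0, 0, -0.1027],
    [0, 0, -0.1027],
    [0, 0, -0.1027],
    [0, 0, -0.1027],
    [0, 0, -0.1027],
  ],
  translation=[
    [0, -0.07, 0],
    [0, -0.102, 0],
    [0, -0.102, -0.02],
    [0, -0.102, -0.09],
    [0, -0.102, -0.15],
    [0, -0.102, -0.15],
    [0, -0.102, -0.15],
  ],
  gripper=[36, 36, 36, 36, 36, 36, 36],
)

```text
time_s: 23.85
tool_pos: [476.6, -191.0, 90.2]
orientation: [[-0.084, 0.996, -0.001], [0.996, 0.084, 0.001], [0.001, -0.001, -1.0]]
contact_force: [-0.6, 0.6, -0.8]
grip_width: 0.455
grasp_force: 20.0
```

```bash
python3 - <<'E'
from h import *
st();print(E(r.get_obs()['tool_pos']));go(*W(-57,91),66,TH)
E
```

```text
t 23.85 p [ 476.6 -191.    90.2] yaw 0.0844 F [-0.6  0.6 -0.8] w 39.6 gf 19.999904930591583 q [-0.6   0.62  1.83  0.    0.69 -0.68]
[-55.32549653  95.91214669]
sh [-0.0025 -0.0101 -0.0484] rot [-0.0003 -0.0004  0.    ]
```

Request:
step_arm(
  rot=[
    [0, 0, 0],
    [0, 0, 0],
    [0, 0, 0],
    [0, 0, 0],
    [0, 0, 0],
  ],
  translation=[
    [-0.0025, -0.0101, -0.02],
    [-0.0025, -0.0101, -0.04],
    [-0.0025, -0.0101, -0.0484],
    [-0.0025, -0.0101, -0.0484],
    [-0.0025, -0.0101, -0.0484],
  ],
  gripper=[36, 36, 36, 36, 36],
)

```text
time_s: 24.35
tool_pos: [475.6, -196.3, 66.2]
orientation: [[-0.084, 0.996, -0.0], [0.996, 0.084, 0.0], [0.0, -0.0, -1.0]]
contact_force: [-0.4, -0.5, -1.1]
grip_width: 0.462
grasp_force: 20.0
```

Request:
step_arm(
  rot=[
    [0, 0, 0],
    [0, 0, 0],
    [0, 0, 0],
    [0, 0, 0],
    [0, 0, 0],
    [0, 0, 0],
    [0, 0, 0],
  ],
  translation=[
    [0.004, 0.0003, -0.001],
    [0.008, 0.0007, -0.001],
    [0.012, 0.001, -0.001],
    [0.015, 0.0013, -0.001],
    [0.018, 0.0015, -0.001],
    [0.02, 0.0017, -0.001],
    [0.02, 0.0017, -0.001],
  ],
  gripper=[36, 36, 36, 36, 36, 36, 36],
)

```text
time_s: 25.05
tool_pos: [484.7, -195.4, 65.6]
orientation: [[-0.084, 0.996, -0.002], [0.996, 0.084, 0.0], [0.001, -0.002, -1.0]]
contact_force: [-4.4, -3.0, 1.6]
grip_width: 0.459
grasp_force: 20.0
```

```bash
python3 - <<'E'
from h import *
st();print(E(r.get_obs()['tool_pos']))
E
```

```text
t 25.05 p [ 484.7 -195.4   65.6] yaw 0.0845 F [-4.4 -3.   1.6] w 39.9 gf 20.004038214683533 q [-0.6   0.67  1.82 -0.    0.65 -0.68]
[-47.5642543   90.81216917]
```

Rear contact at −4.4 N. Now I'll push toward the end pin.

Request:
step_arm(
  rot=[
    [0, 0, 0],
    [0, 0, 0],
    [0, 0, 0],
    [0, 0, 0],
    [0, 0, 0],
    [0, 0, 0],
    [0, 0, 0],
  ],
  translation=[
    [0.0003, -0.004, 0],
    [0.0006, -0.008, 0],
    [0.001, -0.012, 0],
    [0.0012, -0.015, 0],
    [0.0014, -0.018, 0],
    [0.0016, -0.02, 0],
    [0.0016, -0.02, 0],
  ],
  gripper=[36, 36, 36, 36, 36, 36, 36],
)

```text
time_s: 25.75
tool_pos: [485.0, -201.0, 65.5]
orientation: [[-0.083, 0.997, -0.004], [0.997, 0.083, 0.008], [0.008, -0.003, -1.0]]
contact_force: [0.4, 14.0, 6.3]
grip_width: 0.458
grasp_force: 20.0
```

```bash
python3 - <<'E'
from h import *
st();print(E(r.get_obs()['tool_pos']))
E
```

```text
t 25.75 p [ 485.  -201.    65.5] yaw 0.0829 F [ 0.4 14.   6.3] w 39.8 gf 20.00620186328888 q [-0.61  0.67  1.81  0.01  0.66 -0.7 ]
[-47.78068963  85.24082385]
```

Request:
step_arm(
  rot=[
    [0, 0, 0],
    [0, 0, 0],
    [0, 0, 0],
    [0, 0, 0],
    [0, 0, 0],
    [0, 0, 0],
  ],
  translation=[
    [0.002, 0.003, 0],
    [0.004, 0.003, 0],
    [0.004, 0.003, 0],
    [0.004, 0.003, 0],
    [0.004, 0.003, 0],
    [0.004, 0.003, 0],
  ],
  gripper=[36, 36, 36, 60, 60, 60],
)

```text
time_s: 26.35
tool_pos: [490.1, -205.2, 65.8]
orientation: [[-0.084, 0.996, 0.003], [0.996, 0.084, -0.002], [-0.003, 0.003, -1.0]]
contact_force: [0.7, -0.3, -0.0]
grip_width: 0.637
grasp_force: 0.0
```

Request:
step_arm(
  rot=[
    [0, 0, 0],
    [0, 0, 0],
    [0, 0, 0],
    [0, 0, 0],
    [0, 0, 0],
    [0, 0, 0],
    [0, 0, 0],
    [0, 0, 0],
  ],
  translation=[
    [-0.004, 0, 0.03],
    [-0.004, 0, 0.11],
    [-0.004, 0, 0.21],
    [-0.004, 0, 0.31],
    [-0.004, -0.02, 0.41],
    [-0.004, -0.05, 0.41],
    [-0.004, -0.05, 0.41],
    [-0.004, -0.05, 0.41],
  ],
  gripper=[60, 60, 60, 60, 60, 60, 60, 60],
)

```text
time_s: 27.15
tool_pos: [485.9, -228.8, 269.4]
orientation: [[-0.083, 0.997, -0.001], [0.997, 0.083, 0.002], [0.002, -0.001, -1.0]]
contact_force: [-0.1, 0.0, 0.8]
grip_width: 0.683
grasp_force: 0.0
```

```bash
python3 - <<'E'
from h import *
st(); C,im,D=snap('wrist','w5.png')
for q in mask_rect(C,im,(0,0,512,384),67,400): print(q,E(q[1][0]))
m=im.copy()
h,s,v=cv2.split(cv2.cvtColor(im,cv2.COLOR_RGB2HSV))
n,L,S,ce=cv2.connectedComponentsWithStats(((s<50)).astype(np.uint8)[60:235])
for i in range(1,n):
    if 10<S[i,4]<70: p=ce[i]+[0,60]; print(p.round(),E(ray(C,[p],55)[0]).round(1))
go(434,421,245,1.52)
E
```

```text
t 27.15 p [ 485.9 -228.8  269.4] yaw 0.0833 F [-0.1  0.   0.8] w 59.4 gf 0.0 q [-0.65  0.37  1.62  0.    1.15 -0.73]
(((351.42254638671875, 141.91357421875), (40.82917022705078, 96.04771423339844), 3.1363582611083984), ((580.427978515625, -194.3138885498047), (41.7883186340332, 97.66584777832031), 4.594579219818115)) [47.86685517 83.84941105]
(((257.0, 141.5), (95.0, 38.0), 90.0), ((483.3580017089844, -202.25265502929688), (38.702796936035156, 97.81268310546875), 4.662054538726807)) [-49.52683132  84.12188604]
[280. 107.] [-25.3 120. ]
[377. 108.] [ 76.3 119.6]
[279. 175.] [-25.5  48. ]
[371. 175.] [75.9 47.6]
[257. 192.] [-49.7  28.6]
[347. 192.] [50.9 28.4]
sh [-0.103   1.2984 -0.0476] rot [-0.     -0.0013  0.4572]
```

Block and pins agree to about 1 mm in both bays. Next is the third blank.

Request:
step_arm(
  rot=[
    [0, 0, 0.035],
    [0, 0, 0.07],
    [0, 0, 0.1],
    [0, 0, 0.14],
    [0, 0, 0.17],
    [0, 0, 0.21],
    [0, 0, 0.245],
    [0, 0, 0.28],
  ],
  translation=[
    [0, 0.1, 0],
    [0, 0.2, -0.02],
    [0, 0.3, -0.04],
    [0, 0.4, -0.04],
    [0, 0.5, -0.04],
    [0, 0.6, -0.04],
    [0, 0.7, -0.04],
    [0, 0.8, -0.04],
  ],
  gripper=[66, 66, 66, 66, 66, 66, 66, 66],
)

```text
time_s: 28.0
tool_pos: [484.7, 171.4, 248.6]
orientation: [[-0.824, 0.566, -0.004], [0.566, 0.824, -0.0], [0.003, -0.003, -1.0]]
contact_force: [0.8, -0.2, -0.2]
grip_width: 0.763
grasp_force: 0.0
```

Request:
step_arm(
  rot=[
    [0, 0, 0.035],
    [0, 0, 0.07],
    [0, 0, 0.11],
    [0, 0, 0.15],
    [0, 0, 0.177],
    [0, 0, 0.177],
    [0, 0, 0.177],
    [0, 0, 0.177],
  ],
  translation=[
    [-0.03, 0.1, 0],
    [-0.06, 0.2, 0],
    [-0.09, 0.3, 0],
    [-0.1, 0.4, 0],
    [-0.103, 0.498, 0],
    [-0.103, 0.498, 0],
    [-0.103, 0.498, 0],
    [-0.103, 0.498, 0],
  ],
  gripper=[66, 66, 66, 66, 66, 66, 66, 66],
)

```text
time_s: 28.8
tool_pos: [433.9, 416.9, 248.9]
orientation: [[-0.999, 0.051, -0.003], [0.051, 0.999, -0.003], [0.003, -0.003, -1.0]]
contact_force: [0.3, -1.6, -1.5]
grip_width: 0.759
grasp_force: 0.0
```

```bash
python3 - <<'E'
from h import *
st(); C,im,D=snap('wrist','w6.png')
for q in mask_rect(C,im,(0,0,512,384),22,400): print(q); 
go(434,421,20,1.52)
E
```

```text
t 28.8 p [433.9 416.9 248.9] yaw 1.5197 F [ 0.3 -1.6 -1.5] w 66.0 gf 0.0 q [ 0.58  0.49  1.48 -0.    1.18 -0.94]
(((262.0, 164.0), (86.0, 34.0), 90.0), ((433.84149169921875, 423.2563171386719), (37.904075622558594, 98.07778930664062), 87.850341796875))
(((233.0, 61.5), (15.0, 68.0), 90.0), ((322.0137939453125, 398.1034240722656), (71.35368347167969, 15.082823753356934), 86.45291137695312))
(((133.5, 59.0), (18.0, 113.0), 90.0), ((312.6669921875, 292.5242004394531), (122.05635833740234, 18.380538940429688), 85.36201477050781))
sh [-0.0008  0.009  -0.4588] rot [ 0.0007 -0.0008  0.0004]
```

Request:
step_arm(
  rot=[
    [0, 0, 0.004],
    [0, 0, 0.004],
    [0, 0, 0.004],
    [0, 0, 0.004],
    [0, 0, 0.004],
    [0, 0, 0.004],
    [0, 0, 0.004],
    [0, 0, 0.004],
  ],
  translation=[
    [0, 0.012, -0.08],
    [0, 0.012, -0.17],
    [0, 0.012, -0.26],
    [0, 0.012, -0.35],
    [0, 0.012, -0.43],
    [0, 0.012, -0.458],
    [0, 0.012, -0.458],
    [0, 0.012, -0.458],
  ],
  gripper=[66, 66, 66, 66, 66, 66, 66, 66],
)

```text
time_s: 29.65
tool_pos: [436.0, 423.6, 22.5]
orientation: [[-0.999, 0.04, 0.001], [0.04, 0.999, 0.001], [-0.001, 0.001, -1.0]]
contact_force: [-0.3, -0.3, 0.5]
grip_width: 0.761
grasp_force: 0.0
```

Request:
step_arm(
  rot=[
    [0, 0, 0],
    [0, 0, 0],
    [0, 0, 0],
    [0, 0, 0],
    [0, 0, 0],
    [0, 0, 0],
    [0, 0, 0],
    [0, 0, 0],
  ],
  translation=[
    [0, 0, 0],
    [0, 0, 0],
    [0, 0, 0],
    [0, 0, 0],
    [0, 0, 0],
    [0, 0, 0.09],
    [0, 0, 0.18],
    [0, 0, 0.28],
  ],
  gripper=[36, 36, 36, 36, 36, 36, 36, 36],
)

```text
time_s: 30.45
tool_pos: [434.0, 423.5, 161.7]
orientation: [[-0.999, 0.038, -0.003], [0.038, 0.999, -0.002], [0.003, -0.002, -1.0]]
contact_force: [0.5, -0.3, -0.5]
grip_width: 0.458
grasp_force: 20.0
```

```bash
python3 - <<'E'
from h import *
st()
go(*W(-57,-74.5),165,TH)
E
```

```text
t 30.45 p [434.  423.5 161.7] yaw 1.5327 F [ 0.5 -0.3 -0.5] w 39.9 gf 19.9532613158226 q [ 0.59  0.6   1.55 -0.    1.   -0.94]
sh [ 0.1105 -1.5689  0.0067] rot [-2.00e-04 -1.20e-03 -4.61e-01]
```

Request:
step_arm(
  rot=[
    [0, 0, -0.03],
    [0, 0, -0.06],
    [0, 0, -0.09],
    [0, 0, -0.12],
    [0, 0, -0.15],
    [0, 0, -0.18],
    [0, 0, -0.21],
    [0, 0, -0.24],
  ],
  translation=[
    [0.03, -0.1, 0.02],
    [0.06, -0.2, 0.02],
    [0.09, -0.3, 0.02],
    [0.11, -0.4, 0.02],
    [0.11, -0.5, 0.02],
    [0.11, -0.6, 0.02],
    [0.11, -0.7, 0.02],
    [0.11, -0.8, 0.02],
  ],
  gripper=[36, 36, 36, 36, 36, 36, 36, 36],
)

```text
time_s: 31.25
tool_pos: [489.5, 30.6, 171.6]
orientation: [[-0.7, 0.714, -0.0], [0.714, 0.7, 0.0], [0.0, 0.0, -1.0]]
contact_force: [0.8, -0.5, -0.2]
grip_width: 0.457
grasp_force: 20.0
```

Request:
step_arm(
  rot=[
    [0, 0, -0.03],
    [0, 0, -0.06],
    [0, 0, -0.09],
    [0, 0, -0.12],
    [0, 0, -0.15],
    [0, 0, -0.18],
    [0, 0, -0.22],
    [0, 0, -0.22],
  ],
  translation=[
    [0, -0.1, 0],
    [0, -0.2, 0],
    [0, -0.3, 0],
    [0, -0.4, 0],
    [0, -0.5, 0],
    [0, -0.6, 0],
    [0, -0.7, 0],
    [0, -0.76, 0],
  ],
  gripper=[36, 36, 36, 36, 36, 36, 36, 36],
)

```text
time_s: 32.05
tool_pos: [489.8, -351.9, 171.6]
orientation: [[-0.083, 0.997, 0.001], [0.997, 0.083, -0.002], [-0.002, 0.001, -1.0]]
contact_force: [0.5, 0.1, -1.2]
grip_width: 0.46
grasp_force: 20.0
```

Request:
step_arm(
  rot=[
    [0, 0, 0],
    [0, 0, 0],
    [0, 0, 0],
  ],
  translation=[
    [0, 0, 0],
    [0, 0, 0],
    [0, 0, 0],
  ],
  gripper=[36, 36, 36],
)

```text
time_s: 32.35
tool_pos: [489.5, -345.9, 171.1]
orientation: [[-0.088, 0.996, -0.001], [0.996, 0.088, 0.002], [0.002, -0.001, -1.0]]
contact_force: [-0.3, 0.4, -0.6]
grip_width: 0.46
grasp_force: 20.0
```

```bash
python3 - <<'E'
from h import *
st()
go(*W(-57,-74.5),67.5,TH)
E
```

```text
t 32.35 p [ 489.5 -345.9  171.1] yaw 0.0884 F [-0.3  0.4 -0.6] w 40.1 gf 19.953356981277466 q [-0.8   0.58  1.56  0.    1.   -0.89]
sh [-0.0004 -0.0301 -0.2073] rot [-0.0006 -0.0004 -0.0013]
```

Request:
step_arm(
  rot=[
    [0, 0, -0.0013],
    [0, 0, -0.0013],
    [0, 0, -0.0013],
    [0, 0, -0.0013],
    [0, 0, -0.0013],
    [0, 0, -0.0013],
    [0, 0, -0.0013],
    [0, 0, -0.0013],
  ],
  translation=[
    [-0.0004, -0.0301, -0.03],
    [-0.0004, -0.0301, -0.1],
    [-0.0004, -0.0301, -0.17],
    [-0.0004, -0.0301, -0.2],
    [-0.0004, -0.0301, -0.21],
    [-0.0004, -0.0301, -0.21],
    [-0.0004, -0.0301, -0.21],
    [-0.0004, -0.0301, -0.21],
  ],
  gripper=[36, 36, 36, 36, 36, 36, 36, 36],
)

```text
time_s: 33.15
tool_pos: [490.4, -362.6, 67.4]
orientation: [[-0.084, 0.996, 0.001], [0.996, 0.084, -0.001], [-0.001, 0.001, -1.0]]
contact_force: [0.0, -0.9, 0.0]
grip_width: 0.455
grasp_force: 20.0
```

Request:
step_arm(
  rot=[
    [0, 0, 0],
    [0, 0, 0],
    [0, 0, 0],
    [0, 0, 0],
    [0, 0, 0],
    [0, 0, 0],
    [0, 0, 0],
  ],
  translation=[
    [0.004, 0.0003, -0.001],
    [0.008, 0.0007, -0.001],
    [0.012, 0.001, -0.001],
    [0.015, 0.0013, -0.001],
    [0.018, 0.0015, -0.001],
    [0.02, 0.0017, -0.001],
    [0.02, 0.0017, -0.001],
  ],
  gripper=[36, 36, 36, 36, 36, 36, 36],
)

```text
time_s: 33.85
tool_pos: [498.4, -361.9, 66.7]
orientation: [[-0.085, 0.996, -0.003], [0.996, 0.085, 0.0], [0.001, -0.003, -1.0]]
contact_force: [-5.6, -1.1, 6.4]
grip_width: 0.46
grasp_force: 20.0
```

```bash
python3 - <<'E'
from h import *
st();print(E(r.get_obs()['tool_pos']))
E
```

```text
t 33.85 p [ 498.4 -361.9   66.7] yaw 0.0846 F [-5.6 -1.1  6.4] w 40.0 gf 19.957556426525116 q [-0.81  0.75  1.58 -0.    0.82 -0.89]
[-48.01716304 -76.21994909]
```

Request:
step_arm(
  rot=[
    [0, 0, 0],
    [0, 0, 0],
    [0, 0, 0],
    [0, 0, 0],
    [0, 0, 0],
    [0, 0, 0],
    [0, 0, 0],
  ],
  translation=[
    [0.0003, -0.004, 0],
    [0.0006, -0.008, 0],
    [0.001, -0.011, 0],
    [0.0012, -0.013, 0],
    [0.0014, -0.015, 0],
    [0.0014, -0.016, 0],
    [0.0014, -0.016, 0],
  ],
  gripper=[36, 36, 36, 36, 36, 36, 36],
)

```text
time_s: 34.55
tool_pos: [498.6, -364.7, 66.7]
orientation: [[-0.083, 0.996, -0.005], [0.996, 0.083, 0.009], [0.01, -0.005, -1.0]]
contact_force: [-2.7, 11.5, 11.8]
grip_width: 0.455
grasp_force: 20.0
```

```bash
python3 - <<'E'
from h import *
st();print(E(r.get_obs()['tool_pos']))
E
```

```text
t 34.55 p [ 498.6 -364.7   66.7] yaw 0.0836 F [-2.7 11.5 11.8] w 39.6 gf 19.98508483171463 q [-0.81  0.75  1.57  0.    0.84 -0.9 ]
[-48.0397029  -79.06717153]
```

Request:
step_arm(
  rot=[
    [0, 0, 0],
    [0, 0, 0],
    [0, 0, 0],
    [0, 0, 0],
    [0, 0, 0],
    [0, 0, 0],
  ],
  translation=[
    [0.002, 0.003, 0],
    [0.003, 0.003, 0],
    [0.003, 0.003, 0],
    [0.003, 0.003, 0],
    [0.003, 0.003, 0],
    [0.003, 0.003, 0],
  ],
  gripper=[36, 36, 36, 60, 60, 60],
)

```text
time_s: 35.15
tool_pos: [502.8, -368.9, 66.2]
orientation: [[-0.083, 0.997, 0.002], [0.997, 0.083, -0.001], [-0.001, 0.002, -1.0]]
contact_force: [0.1, -0.4, -0.6]
grip_width: 0.637
grasp_force: 0.0
```

Request:
step_arm(
  rot=[
    [0, 0, 0],
    [0, 0, 0],
    [0, 0, 0],
    [0, 0, 0],
    [0, 0, 0],
    [0, 0, 0],
    [0, 0, 0],
    [0, 0, 0],
  ],
  translation=[
    [-0.004, 0, 0.03],
    [-0.004, 0, 0.11],
    [-0.004, 0, 0.21],
    [-0.004, 0, 0.31],
    [0.02, -0.02, 0.41],
    [0.05, -0.06, 0.45],
    [0.05, -0.06, 0.45],
    [0.05, -0.06, 0.45],
  ],
  gripper=[60, 60, 60, 60, 60, 60, 60, 60],
)

```text
time_s: 35.95
tool_pos: [526.7, -398.2, 291.7]
orientation: [[-0.083, 0.997, 0.0], [0.997, 0.083, -0.0], [-0.0, 0.0, -1.0]]
contact_force: [-0.5, 0.7, -0.9]
grip_width: 0.69
grasp_force: 0.0
```

```bash
python3 - <<'E'
from h import *
st(); C,im,D=snap('wrist','w7.png')
for q in mask_rect(C,im,(0,0,512,384),67,400): print(q,E(q[1][0]))
h,s,v=cv2.split(cv2.cvtColor(im,cv2.COLOR_RGB2HSV))
n,L,S,ce=cv2.connectedComponentsWithStats(((s<50)).astype(np.uint8)[30:235])
for i in range(1,n):
    if 8<S[i,4]<70: p=ce[i]+[0,30]; print(p.round(),E(ray(C,[p],55)[0]).round(1))
snap('top','top3.png')
E
```

```text
t 35.95 p [ 526.7 -398.2  291.7] yaw 0.0831 F [-0.5  0.7 -0.9] w 60.0 gf 0.0 q [-0.82  0.53  1.28  0.    1.34 -0.9 ]
(((231.0, 131.0), (90.0, 36.0), 90.0), ((496.6875915527344, -365.5255126953125), (38.00951385498047, 97.26953887939453), 4.51816987991333)) [-50.00856379 -79.69347328]
(((326.5, 11.5), (23.0, 39.0), 90.0), ((584.4033813476562, -235.35211181640625), (40.06045150756836, 22.121246337890625), 5.719871997833252)) [48.36859189 42.62214026]
(((230.0, 11.5), (23.0, 38.0), 90.0), ((486.9539489746094, -243.88616943359375), (38.373008728027344, 22.0250244140625), 4.3433403968811035)) [-49.45338241  42.33343113]
[231.  30.] [-49.6  26.4]
[325.  31.] [49.7 26.4]
[254.  99.] [-25.9 -44.6]
[344. 100.] [ 73.8 -45. ]
[254. 164.] [ -26.3 -116.6]
[340. 164.] [  73.6 -116.9]
[319. 179.] [  49.6 -134.7]
[233. 180.] [ -50.2 -135.6]
```

View pics/w7.png

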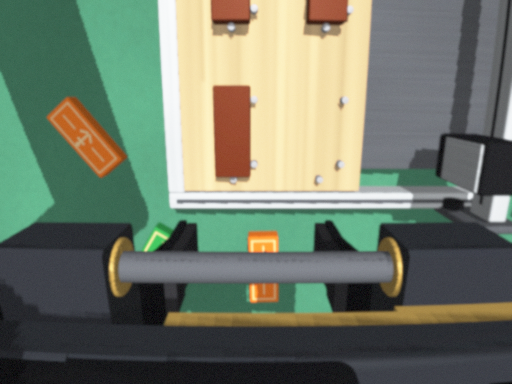

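View pics/top3.png

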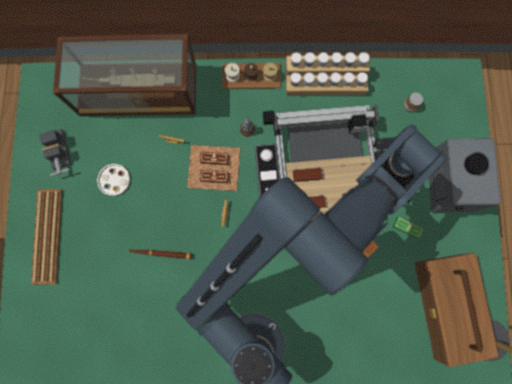

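The bay2 block sits against its pins at (254,99), (254,164) and (233,180). The top view shows both finished blocks on the mat at (215,157) and (215,176), bystanders in place, and no blanks left on the bench. All blanks are within tolerance, so I'll go to the keys with the fingers closed.

Request:
step_arm(
  rot=[
    [0, 0, 0],
    [0, 0, 0],
    [0, 0, 0],
    [0, 0, 0],
    [0, 0, 0],
    [0, 0, 0],
    [0, 0, 0],
    [0, 0, 0],
  ],
  translation=[
    [-0.02, 0.1, -0.1],
    [-0.04, 0.2, -0.18],
    [-0.06, 0.3, -0.2],
    [-0.08, 0.4, -0.2],
    [-0.1, 0.5, -0.2],
    [-0.1186, 0.6, -0.25],
    [-0.1186, 0.66, -0.3],
    [-0.1186, 0.66, -0.36],
  ],
  gripper=[0, 0, 0, 0, 0, 0, 0, 0],
)

```text
time_s: 36.85
tool_pos: [465.9, -65.0, 111.3]
orientation: [[-0.085, 0.996, 0.001], [0.996, 0.085, 0.0], [0.0, 0.001, -1.0]]
contact_force: [1.1, -1.0, -1.2]
grip_width: 0.054
grasp_force: 0.0
```

Request:
step_arm(
  rot=[
    [0, 0, 0],
    [0, 0, 0],
    [0, 0, 0],
    [0, 0, 0],
  ],
  translation=[
    [0, 0, 0],
    [0, 0, 0],
    [0, 0, 0],
    [0, 0, 0],
  ],
  gripper=[0, 0, 0, 0],
)

```text
time_s: 37.25
tool_pos: [469.0, -69.9, 112.4]
orientation: [[-0.082, 0.997, 0.003], [0.997, 0.082, -0.001], [-0.002, 0.003, -1.0]]
contact_force: [-0.3, -0.2, 1.1]
grip_width: 0.004
grasp_force: 0.0
```

```bash
python3 - <<'E'
from h import *
st(); go(467.4,-67.5,77,TH)
E
```

```text
t 37.25 p [469.  -69.9 112.4] yaw 0.0818 F [-0.3 -0.2  1.1] w 0.3 gf 0.0 q [-0.38  0.54  1.92 -0.    0.67 -0.47]
sh [-0.0032  0.0048 -0.0707] rot [0.0005 0.0011 0.0008]
```

Request:
step_arm(
  rot=[
    [0, 0, 0],
    [0, 0, 0],
    [0, 0, 0],
    [0, 0, 0],
    [0, 0, 0],
    [0, 0, 0],
    [0, 0, 0],
  ],
  translation=[
    [-0.003, 0.005, 0],
    [-0.003, 0.005, -0.03],
    [-0.003, 0.005, -0.05],
    [-0.003, 0.005, -0.06],
    [-0.003, 0.005, -0.07],
    [-0.003, 0.005, -0.07],
    [-0.003, 0.005, -0.07],
  ],
  gripper=[0, 0, 0, 0, 0, 0, 0],
)

```text
time_s: 37.95
tool_pos: [466.2, -66.2, 78.1]
orientation: [[-0.084, 0.996, 0.001], [0.996, 0.084, -0.001], [-0.001, 0.001, -1.0]]
contact_force: [-3.8, -1.4, 20.0]
grip_width: 0.004
grasp_force: 9.7
```

```bash
python3 - <<'E'
from h import *
st()
E
```

```text
t 37.95 p [466.2 -66.2  78.1] yaw 0.0838 F [-3.8 -1.4 20. ] w 0.3 gf 9.720916338264942 q [-0.38  0.61  1.95 -0.    0.58 -0.46]
```

Home is fully down at 20 N. I'll release it and press hold.

Request:
step_arm(
  rot=[
    [0, 0, 0],
    [0, 0, 0],
    [0, 0, 0],
    [0, 0, 0],
    [0, 0, 0],
    [0, 0, 0],
    [0, 0, 0],
  ],
  translation=[
    [0, 0, 0.03],
    [0, 0, 0.06],
    [0.05, 0.004, 0.06],
    [0.107, 0.006, 0.06],
    [0.107, 0.006, 0.06],
    [0.107, 0.006, 0.06],
    [0.107, 0.006, 0.06],
  ],
  gripper=[0, 0, 0, 0, 0, 0, 0],
)

```text
time_s: 38.65
tool_pos: [518.2, -62.4, 105.7]
orientation: [[-0.083, 0.997, -0.002], [0.997, 0.083, 0.001], [0.001, -0.002, -1.0]]
contact_force: [0.0, 0.8, -0.6]
grip_width: 0.006
grasp_force: 0.0
```

Request:
step_arm(
  rot=[
    [0, 0, 0],
    [0, 0, 0],
    [0, 0, 0],
    [0, 0, 0],
    [0, 0, 0],
    [0, 0, 0],
  ],
  translation=[
    [0, 0, -0.03],
    [0, 0, -0.045],
    [0, 0, -0.055],
    [0, 0, -0.06],
    [0, 0, -0.06],
    [0, 0, -0.06],
  ],
  gripper=[0, 0, 0, 0, 0, 0],
)

```text
time_s: 39.25
tool_pos: [518.2, -62.5, 78.1]
orientation: [[-0.084, 0.996, -0.002], [0.996, 0.084, 0.0], [0.0, -0.002, -1.0]]
contact_force: [-4.2, 0.4, 18.1]
grip_width: 0.005
grasp_force: 9.3
```

```bash
python3 - <<'E'
from h import *
st()
E
```

```text
t 39.25 p [518.2 -62.5  78.1] yaw 0.0838 F [-4.2  0.4 18.1] w 0.5 gf 9.325034797657281 q [-0.33  0.65  1.82 -0.    0.68 -0.42]
```

Hold is fully down. Next is start, at (579.7, −58.5).

Request:
step_arm(
  rot=[
    [0, 0, 0],
    [0, 0, 0],
    [0, 0, 0],
    [0, 0, 0],
    [0, 0, 0],
    [0, 0, 0],
    [0, 0, 0],
  ],
  translation=[
    [0, 0, 0.03],
    [0, 0, 0.06],
    [0.06, 0.004, 0.06],
    [0.121, 0.008, 0.06],
    [0.121, 0.008, 0.06],
    [0.121, 0.008, 0.06],
    [0.121, 0.008, 0.06],
  ],
  gripper=[0, 0, 0, 0, 0, 0, 0],
)

```text
time_s: 39.95
tool_pos: [578.3, -58.5, 105.5]
orientation: [[-0.083, 0.997, -0.003], [0.997, 0.083, 0.001], [0.001, -0.003, -1.0]]
contact_force: [-0.2, 0.3, 0.9]
grip_width: 0.001
grasp_force: 0.0
```

Request:
step_arm(
  rot=[
    [0, 0, 0],
    [0, 0, 0],
    [0, 0, 0],
    [0, 0, 0],
    [0, 0, 0],
    [0, 0, 0],
  ],
  translation=[
    [0, 0, -0.03],
    [0, 0, -0.045],
    [0, 0, -0.055],
    [0, 0, -0.06],
    [0, 0, -0.06],
    [0, 0, -0.06],
  ],
  gripper=[0, 0, 0, 0, 0, 0],
)

```text
time_s: 40.55
tool_pos: [578.4, -58.6, 78.2]
orientation: [[-0.084, 0.996, -0.003], [0.996, 0.084, 0.0], [0.001, -0.003, -1.0]]
contact_force: [-4.8, 0.4, 15.5]
grip_width: 0.003
grasp_force: 8.0
```

Request:
step_arm(
  rot=[
    [0, 0, 0],
    [0, 0, 0],
    [0, 0, 0],
    [0, 0, 0],
    [0, 0, 0],
    [0, 0, 0],
    [0, 0, 0],
    [0, 0, 0],
  ],
  translation=[
    [0, 0, 0.06],
    [0, 0, 0.16],
    [-0.05, -0.05, 0.26],
    [-0.1, -0.15, 0.36],
    [-0.12, -0.22, 0.46],
    [-0.12, -0.28, 0.46],
    [-0.12, -0.28, 0.46],
    [-0.12, -0.28, 0.46],
  ],
  gripper=[0, 0, 0, 0, 0, 0, 0, 0],
)

```text
time_s: 41.35
tool_pos: [520.3, -201.1, 307.5]
orientation: [[-0.08, 0.997, 0.003], [0.997, 0.08, -0.002], [-0.002, 0.003, -1.0]]
contact_force: [-0.2, 0.3, -0.1]
grip_width: 0.007
grasp_force: 0.0
```

```bash
python3 - <<'E'
from h import *
st(); C,im,D=snap('wrist','w8.png')
for q in mask_rect(C,im,(0,0,512,384),67,400): print(q,E(q[1][0]))
snap('scene','scene2.png')
E
```

```text
t 41.35 p [ 520.3 -201.1  307.5] yaw 0.0796 F [-0.2  0.3 -0.1] w 0.6 gf 0.0 q [-0.57  0.36  1.52 -0.    1.26 -0.65]
(((309.5810546875, 157.4864959716797), (35.2397346496582, 84.05305480957031), 1.8476102352142334), ((581.360107421875, -193.48599243164062), (40.152366638183594, 97.3997573852539), 4.160400390625)) [48.86545761 84.59578191]
(((224.0, 158.0), (84.0, 34.0), 90.0), ((483.7517395019531, -201.86854553222656), (38.78325271606445, 98.22129821777344), 4.319197177886963)) [-49.1021147   84.47143625]
```

View pics/w8.png

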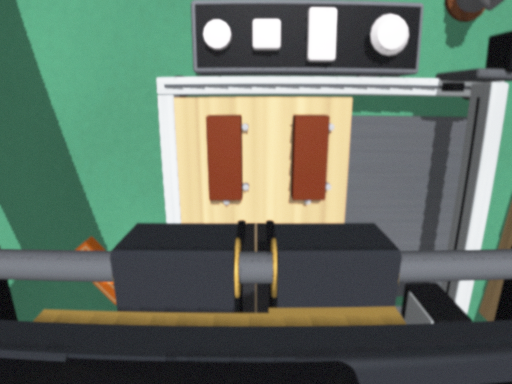

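View pics/scene2.png

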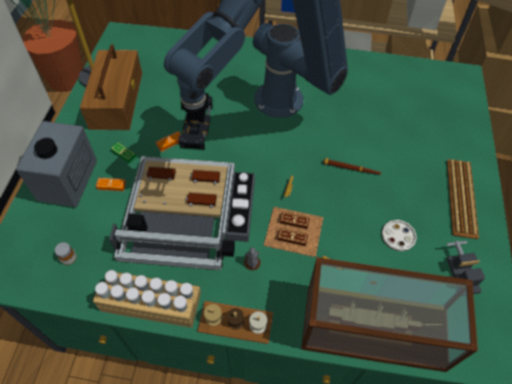

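The wrist view shows the bay1 and bay3 blocks against their pins at (224,158) and (310,157), and all keys up. The scene view shows the bay2 block at (160,173), two finished blocks on the mat, and the bystanders in place. I'm handing in.

```bash
python3 -c "
from cell import r
print(r.finish_job())"
```

```text
the job is handed in; nothing more can be done
None
```

I handed in the job at about 41 s: both finished blocks lie on the mat, all three blanks present are in bays 1, 2 and 3 against their pins, and home, hold and start were pressed in that order; the hand-in returned no verdict.

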